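Press a glued parcel and set out the stamping place

TASK

The label on the small parcel has just been glued: lay the little plywood pressing board flat on the middle of the parcel, lengthwise along it, and stand the largest of the three brass weights on the middle of the board. Stand the round hand stamp midway between the parcel and the closed ink pad, and stand the glue jar behind the ink pad, on its side away from the robot, in line with its middle and about 3 cm clear of it. Leave the parcel, the ink pad and the two smaller weights where they are, and see that everything you set down stands upright.

Things in the scene. Friction and masses are not known exactly. Their poses are not given: they have to be found in the camera images.
- parcel_mid (a point): Small brown kraft parcel, lying flat, loose; must stay put. 85 mm along its x, 110 mm along its y (its length), 55 mm high to where things rest; string and label stand out a few mm but give way. The point is its centre, 27.5 mm above the table; z up, +x away from the robot within 0.25 rad. The ink pad lies in line with it, 220-240 mm to its left or right (along y), turned alike within 0.05 rad.
- ink_pad_mid (a point): Ink pad: flat dark-blue closed tin, 86 mm along its x, 120 mm along its y, 19 mm high, loose (about 0.4 kg); must stay where it is. The point is its centre, 9.5 mm above the table; z up, +x points away from the robot (within 0.25 rad), so 'behind it' is along its +x.
- board_mid (a point): Pressing board: loose rounded plywood block with a cork sole, 60 mm along its x, 90 mm along its y, 20 mm high, lying flat, about 0.08 kg. The point is its centre, 10 mm above its underside; z up.
- weight_large_mid (a point): The largest of three brass scale weights (round body with a knob on top): 38 mm diameter, 45 mm high, about 0.5 kg; grasp it anywhere as a 38 mm cylinder. The point is its centre, 22.5 mm above its foot; z up.
- round_stamp_mid (a point): Round hand stamp standing upright by itself near the parcel (not one of the stamps grouped at the far right): brass head 31 mm diameter and 34 mm high, above it a black turned handle up to 35 mm thick, 106 mm high in all, about 0.21 kg. The point is on its axis 53 mm above its foot; z up.
- glue_jar_mid (a point): Glue jar near the parcel (not the one at the far right back): round cream-coloured body 56 mm diameter up to 60 mm, red cap 47 mm diameter from there, 95 mm high in all, about 0.19 kg. The point is on its axis 47.5 mm above its foot; z up.
- weight_middle_mid (a point): The middle brass weight, 29 mm diameter, 36 mm high; not needed, leave it. The point is its centre, 18 mm above the table.
- weight_small_mid (a point): The smallest brass weight, 23 mm diameter, 28 mm high; not needed, leave it. The point is its centre, 14 mm above the table.
Mind the look-alikes: they are no part of the job. Leave any red look-alike of the part that bears board_mid alone.

How it is judged:
By the outcome, as a careful person would: the job done as asked, in the order asked, and still so for the second after the job is handed in, with the robot touching nothing.
It also fails if it takes over 120 s, if anything falls off the work surface, if the arm or the gripper's body presses on something with over 40 N, if the wrist force passes 120 N, or if a joint passes its speed limit or range.

ROBOT

A 7-joint arm with a two-finger parallel gripper is mounted at the origin on a cart in front of the work surface, level with it; the furniture and walls round the work are solid. World frame = base frame: x ahead of the robot, y to its left, z up, the work surface at z = 0. Lengths are in m, angles in rad, forces in N, time in s.
With the tool pointing down it reaches from about 0.375 to 0.925 m from the base axis. Payload 3.1 kg.
Tool frame: the origin (TCP) lies at the very end of the fingers, on their centre line; the grasp point (between the pads) lies env.grip_depth behind it (env.grip_depth is the distance from the TCP to the grasp point, in m); z points along the fingers, y is the direction in which the jaws open and shut (so a half turn about z gives the same grasp; the last joint's range is limited). The gripper opens to 85 mm and grips with 20 to 120 N. Pads are 22 mm wide; open, the fingers measure 114 mm over their backs; the gripper's body (76 mm by 85 mm) begins 54 mm behind the grasp point. The pads swing forward as they close: fully open they stand 13 mm farther back than shut.
Start: joints at [1.142, 0.383, 0.044, 1.598, -0.018, 1.161, -0.05], TCP at [0.211, -0.615, 0.231] pointing down, gripper open.
Joint ranges: [-2.61, 2.61], [-0.41, 2.15], [-1.48, 1.57], [0, 2.5], [-1.57, 4.71], [0.05, 1.97], [-2.85, 2.85]. Speed limits (rad/s): [2.79, 2.79, 3.14, 3.14, 3.14, 3.14, 3.14].

INTERFACE

Orientations are given as a rotation vector (axis times angle).
In Python, from plant import env, capture, finder gives the robot as it stands.
- The arm moves only by the shell command python3 -m inch 'ROWS' [OPENING] [FORCE]. ROWS is JSON, a list of rows, each an object of numbers: "x", "y", "z": the shift along the tool's x, y, z in m; "spin": the turn about the tool's z in degrees. A call has 1 to 12 rows; each row shifts and turns the commanded pose from where the row before left it, along the tool's axes as they then stand; what a row does not reach is not made up. A row lasts 1/8 s, in which the tool goes at most 62.5 mm and 10.7 degrees, less where a joint would pass 70% of its speed; a pose out of reach is approached as far as the arm can. A call is refused whole if a number of a shift passes 0.0625 or a number of a turn 10.7, either way. A call with a gripper value outside its range is refused whole. OPENING is the opening, from 0 (shut) to 1 (fully open), set as the call begins (- or left out, the last holds). The fingers move at their own pace and stop on an object; FORCE is the grip in N (left out, the last holds). Time passes only in rows, so rows that do not move let the fingers close. It gives the time, the measured TCP pose, the force and the opening at its end, in the units of the state.
- env.read_state(): the state, without advancing time (a new reading comes with each control period).
- capture(name): name is "scene" or "top"; returns a dict with "image" (400x640x3 uint8, red, green, blue), "fovy" (degrees; the focal length in pixels is half the picture's height over the tangent of half this angle, whatever the lens; pixels are square), "cx", "cy" (the principal point, pixels), "rvec" (rotation vector, rad) and "tvec" (3), from world to camera coordinates, as OpenCV has them. Camera axes: x right, y down, z forward; pixel columns grow to the right and rows downward; lengths in m; the calibration is good to about 2 mm. A picture is of the moment at which its call begins. There is no depth.
- env.sign_off(): hands the job in, once; it reports no verdict.
Trained networks look in a picture, given as the dict that the camera call returned (one of the last four; its "shot" number tells which), for a name from the list of things; names that differ only in an ending like _2 or _b are one class to them, and where a whole thing is asked for, a point or a joint stands for the part that bears it (a point fixed in the world has none). Each returns a list of dicts, best first, with "confidence" (0 to 1); they miss things now and then, are a little off and sometimes report something else, mostly with a low value. They report only what shows in the picture. A call takes as long as a camera call. They do not tell look-alikes from the thing itself.
- finder.masks_of(picture, query): "mask" (400x640 bool, what is visible of it) and "xy" ([column, row] in pixels, amid what is visible of it).
- finder.spot_point(picture, query): "xy" ([column, row] in pixels: a listed point, or the origin of a listed thing).
The state is a dict: "clock": time; "qpos": joint angles; "joint_velocities": joint speeds; "joint_efforts": joint torques, N m; "position": TCP position; "eef_rot": TCP orientation; "ft_force": force on the tool from outside, world axes, zero at the start; "torque": the same for the moment, N m; "gripper_width": finger opening in m.
Only numpy, scipy, OpenCV 4.12 (cv2) and the standard library are available. Lean on these libraries where they do the work, as an engineer would, in place of code of your own. Each camera call takes 0.05 s, during which the arm holds its last target.

## Working session

There is one attempt and no reset: what is moved stays moved. The work goes in short steps, Python scripts to look and compute and a shell command to move; the robot and the scene stay as the last step left them, time stands still between calls to the robot, and variables do not carry over. Pictures are saved under pics/ and viewed, and the job is handed in when it is done.

```bash
mkdir -p pics; ls; cat > h.py <<'E'
import numpy as np, cv2
from plant import env, capture, finder
def save(p,n): cv2.imwrite('pics/'+n+'.png', cv2.cvtColor(p['image'],cv2.COLOR_RGB2BGR))
def cam(p):
    R,_=cv2.Rodrigues(np.array(p['rvec'],float)); f=200/np.tan(np.radians(p['fovy'])/2)
    return R,np.array(p['tvec'],float).ravel(),f
def ray(p,xy,z):
    R,t,f=cam(p); d=R.T@np.array([(xy[0]-p['cx'])/f,(xy[1]-p['cy'])/f,1]); c=-R.T@t
    return c+d*(z-c[2])/d[2]
def proj(p,X):
    R,t,f=cam(p); v=R@np.array(X)+t
    return np.array([p['cx']+f*v[0]/v[2],p['cy']+f*v[1]/v[2]])
Z=dict(parcel_mid=.0275,ink_pad_mid=.0095,board_mid=.01,weight_large_mid=.0225,round_stamp_mid=.053,glue_jar_mid=.0475,weight_middle_mid=.018,weight_small_mid=.014)
E
python3 - <<'E'
from h import *
s=env.read_state(); print(s['clock'],s['position'],s['eef_rot'],s['gripper_width'],env.grip_depth)
for n in ['top','scene']:
    p=capture(n); save(p,n+'0'); print(n,p['fovy'],-cam(p)[0].T@cam(p)[1])
    for k in Z:
        for r in finder.spot_point(p,k)[:4]: print(k,np.round(r['confidence'],2),np.round(r['xy'],1),np.round(ray(p,r['xy'],Z[k]),4))
E
```

```text
pics
0.0 [ 0.21077938 -0.61385609  0.22985585] [-3.09612347e+00 -5.16875897e-01  9.29880697e-04] 0.0857046860364077 0.0187
top 44.98369205299933 [ 0.39382745 -0.19400163  2.05659834]
parcel_mid 0.74 [240.2 195.9] [0.5488 0.1288 0.0275]
ink_pad_mid 0.83 [291.6 206.9] [ 0.5087 -0.0883  0.0095]
ink_pad_mid 0.53 [331.9 233.1] [ 0.4021 -0.2617  0.0095]
board_mid 0.81 [259.1 231.8] [0.3999 0.046  0.01  ]
board_mid 0.78 [437.3 235.1] [ 0.4048 -0.7065  0.01  ]
board_mid 0.71 [331.6 235. ] [ 0.3941 -0.2606  0.01  ]
weight_large_mid 0.6 [331.5 232.8] [ 0.4033 -0.2596  0.0225]
weight_large_mid 0.48 [207.3 175. ] [0.6347 0.2725 0.0225]
round_stamp_mid 0.6 [199.5 221.1] [0.4379 0.2897 0.053 ]
glue_jar_mid 0.49 [329.7 183.3] [ 0.6093 -0.2467  0.0475]
weight_middle_mid 0.59 [194.7 202.1] [0.5185 0.322  0.018 ]
weight_middle_mid 0.39 [199.3 222.8] [0.4315 0.2987 0.018 ]
weight_middle_mid 0.18 [330.  184.1] [ 0.6091 -0.2488  0.018 ]
weight_small_mid 0.35 [330.2 162.5] [ 0.7021 -0.2477  0.014 ]
scene 45.958436175558646 [-0.38066582  0.68501557  1.01706827]
parcel_mid 0.71 [237.9 262.8] [0.5421 0.1315 0.0275]
parcel_mid 0.34 [357.2 231. ] [ 0.394  -0.2422  0.0275]
ink_pad_mid 0.88 [299.8 242.3] [ 0.4983 -0.0813  0.0095]
board_mid 0.84 [291.2 278.5] [0.3939 0.0475 0.01  ]
board_mid 0.67 [359.5 233.6] [ 0.3932 -0.2541  0.01  ]
board_mid 0.47 [433.1 179.9] [ 0.4139 -0.7033  0.01  ]
weight_large_mid 0.5 [178.2 268.7] [0.6498 0.2734 0.0225]
round_stamp_mid 0.64 [213.  306.2] [0.4277 0.2932 0.053 ]
round_stamp_mid 0.31 [354.9 231.9] [ 0.3761 -0.2096  0.053 ]
glue_jar_mid 0.9 [314.4 197.4] [ 0.6095 -0.2525  0.0475]
weight_middle_mid 0.49 [189.8 301.8] [0.5154 0.3167 0.018 ]
weight_small_mid 0.45 [300.  194.9] [ 0.692  -0.2574  0.014 ]
weight_small_mid 0.45 [316.  199.1] [ 0.6319 -0.2818  0.014 ]
```

```bash
python3 - <<'E'
import cv2
a=cv2.imread('pics/top0.png')[140:265,160:360]; cv2.imwrite('pics/top0c.png',cv2.resize(a,None,fx=4,fy=4,interpolation=cv2.INTER_CUBIC))
a=cv2.imread('pics/scene0.png')[160:350,150:420]; cv2.imwrite('pics/scene0c.png',cv2.resize(a,(800,563),interpolation=cv2.INTER_CUBIC))
E
```

```text
(no output)
```

View pics/top0.png

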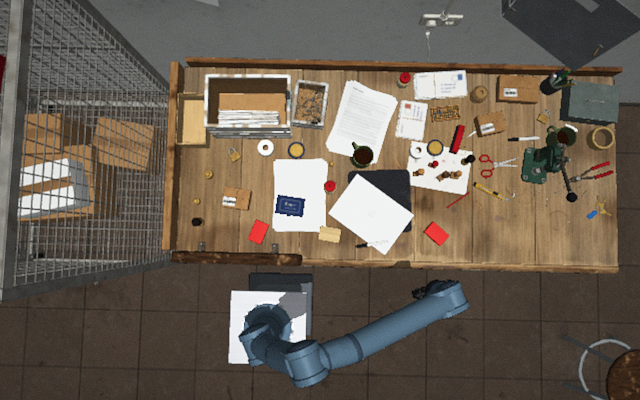

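View pics/top0c.png

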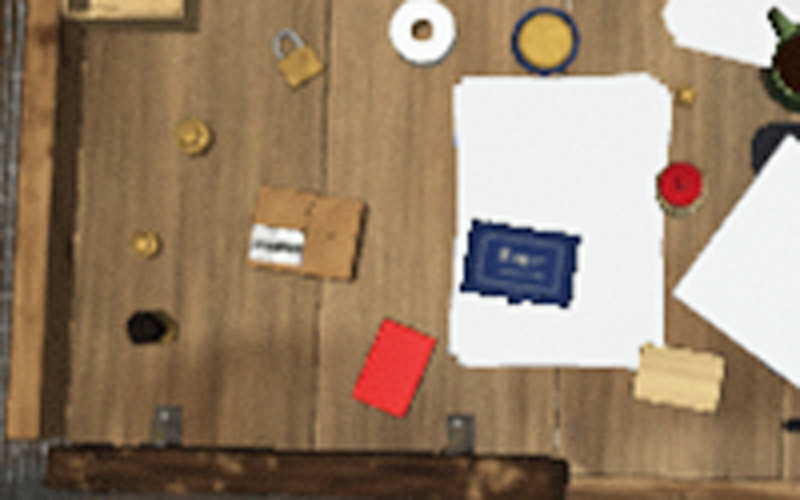

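View pics/scene0c.png

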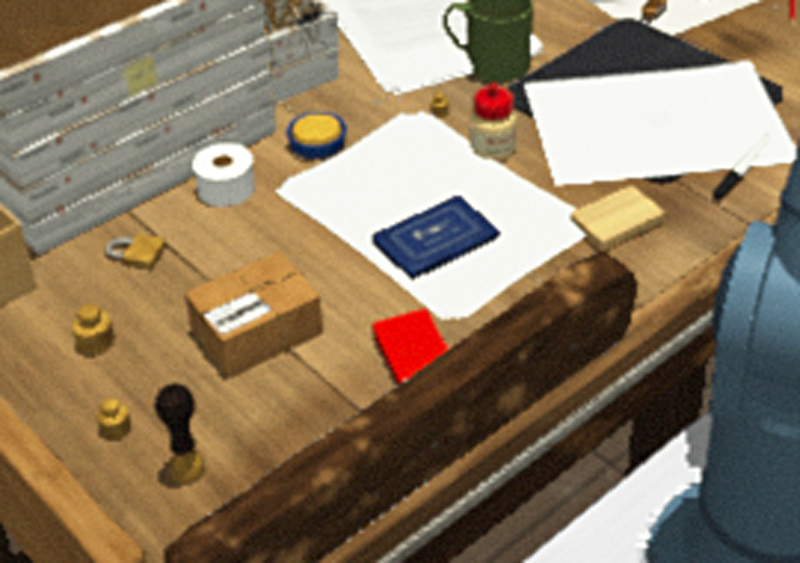

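View pics/scene0.png

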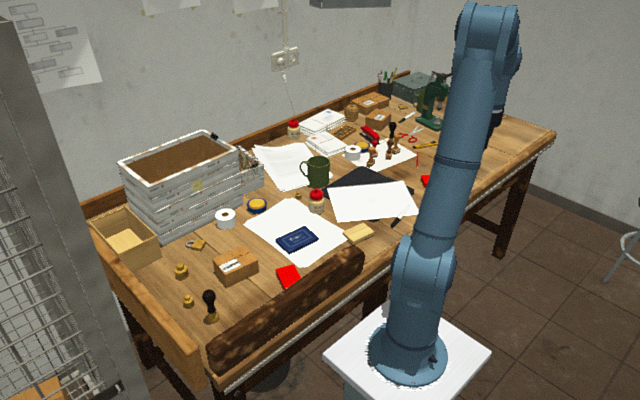

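```bash
cat > fit.py <<'E'
from h import *
from scipy.optimize import minimize
def box(a,b,h):
    return np.array([[sx*a/2,sy*b/2,z] for sx in(-1,1) for sy in(-1,1) for z in(0,h)])
def cyl(parts):
    t=np.linspace(0,2*np.pi,24,endpoint=False); return [np.array([[r*np.cos(u),r*np.sin(u),z] for u in t for z in(z0,z1)]) for r,z0,z1 in parts]
S=dict(parcel_mid=[box(.085,.11,.055)],ink_pad_mid=[box(.086,.12,.019)],board_mid=[box(.06,.09,.02)],
 weight_large_mid=cyl([(.019,0,.027),(.010,.027,.045)]),
 round_stamp_mid=cyl([(.0155,0,.034),(.009,.034,.07),(.0165,.075,.106)]),
 glue_jar_mid=cyl([(.028,0,.06),(.0235,.06,.095)]),
 weight_middle_mid=cyl([(.0145,0,.022),(.008,.022,.036)]),weight_small_mid=cyl([(.0115,0,.017),(.006,.017,.028)]))
K=8
def render(p,parts,x,y,yaw,z0,roi):
    u0,v0,u1,v1=roi; im=np.zeros(((v1-v0)*K,(u1-u0)*K),np.uint8); c,s=np.cos(yaw),np.sin(yaw)
    for P in parts:
        W=P@np.array([[c,s,0],[-s,c,0],[0,0,1]])+[x,y,z0]
        uv=np.array([proj(p,w) for w in W]); uv=((uv+.5-[u0,v0])*K).astype(np.float32)
        cv2.fillConvexPoly(im,np.round(cv2.convexHull(uv)*16).astype(np.int32),255,shift=4)
    return cv2.resize(im,(u1-u0,v1-v0),interpolation=cv2.INTER_AREA)/255.
def fit(k,views,x0,z0=0,yaw0=0,yawfree=None):
    """views: list of (pic,mask)"""
    yawfree=len(S[k][0])==8 if yawfree is None else yawfree
    D=[]
    for p,m in views:
        v,u=np.nonzero(m); roi=(max(u.min()-12,0),max(v.min()-12,0),min(u.max()+13,640),min(v.max()+13,400))
        D.append((p,m[roi[1]:roi[3],roi[0]:roi[2]].astype(float),roi))
    def cost(q):
        t=0
        for p,m,roi in D:
            r=render(p,S[k],q[0]/100,q[1]/100,q[2]/5 if yawfree else yaw0,z0,roi)
            t+=np.abs(cv2.GaussianBlur(r,(0,0),1)-cv2.GaussianBlur(m,(0,0),1)).sum()/m.sum()
        return t
    best=None
    for dy in ([0,.3,-.3] if yawfree else [0]):
        q0=[x0[0]*100,x0[1]*100]+([(yaw0+dy)*5] if yawfree else [])
        sim=np.array([q0]+[np.array(q0)+np.eye(len(q0))[i]*1.0 for i in range(len(q0))])
        r=minimize(cost,q0,method='Nelder-Mead',options=dict(initial_simplex=sim,xatol=.01,fatol=1e-4))
        if best is None or r.fun<best.fun: best=r
    q=best.x; return q[0]/100,q[1]/100,(q[2]/5 if yawfree else yaw0),best.fun
def pick(p,k,near,z,tol=.06):
    c=[r for r in finder.masks_of(p,k)]
    c=[r for r in c if np.linalg.norm(ray(p,r['xy'],z)[:2]-np.array(near))<tol]
    return c[0]['mask'] if c else None
E
python3 - <<'E'
from fit import *
N=dict(parcel_mid=(.545,.13),ink_pad_mid=(.503,-.085),board_mid=(.394,-.257),weight_large_mid=(.64,.273),round_stamp_mid=(.43,.291),glue_jar_mid=(.609,-.25),weight_middle_mid=(.517,.32))
P=[capture('top'),capture('scene')]
for k in N:
    vs=[]
    for p in P:
        m=pick(p,k,N[k],Z[k]); 
        if m is not None: vs.append((p,m))
    for sel in ([0],[1],[0,1]):
        if max(sel)<len(vs): print(k,sel,[int(vs[i][1].sum()) for i in sel],np.round(fit(k,[vs[i] for i in sel],N[k]),4))
E
```

```text
parcel_mid [0] [598] [ 0.5418  0.1431 -0.1498  0.0309]
parcel_mid [1] [1285] [ 0.5374  0.1446 -0.1479  0.0488]
parcel_mid [0, 1] [598, 1285] [ 0.5412  0.1434 -0.1489  0.1044]
ink_pad_mid [0] [530] [ 0.5147 -0.0818 -0.1658  0.1123]
ink_pad_mid [1] [708] [ 0.5207 -0.084  -0.1319  0.1665]
ink_pad_mid [0, 1] [530, 708] [ 0.5157 -0.0819 -0.1662  0.2885]
board_mid [0] [292] [ 0.4014 -0.2514 -0.1604  0.066 ]
board_mid [1] [426] [ 0.4    -0.2508 -0.1403  0.091 ]
board_mid [0, 1] [292, 426] [ 0.4006 -0.2513 -0.1514  0.1745]
weight_large_mid [0] [62] [0.6438 0.2703 0.     0.2498]
weight_large_mid [1] [176] [0.6421 0.271  0.     0.1034]
weight_large_mid [0, 1] [62, 176] [0.6424 0.2708 0.     0.3528]
round_stamp_mid [0] [125] [0.439 0.295 0.    0.224]
round_stamp_mid [1] [296] [0.4373 0.2973 0.     0.351 ]
round_stamp_mid [0, 1] [125, 296] [0.4377 0.297  0.     0.5775]
glue_jar_mid [0] [149] [ 0.5989 -0.248   0.      0.0714]
glue_jar_mid [1] [334] [ 0.6035 -0.2521  0.      0.2914]
glue_jar_mid [0, 1] [149, 334] [ 0.5991 -0.2478  0.      0.3707]
weight_middle_mid [0] [143] [0.5246 0.3179 0.     0.0706]
```

```bash
cat > plan.py <<'E'
import sys; from h import *
from scipy.spatial.transform import Rotation as Ro
def plan(x,y,z,jaw):
    s=env.read_state(); R=Ro.from_rotvec(s['eef_rot']).as_matrix(); p=np.array(s['position'])
    cur=np.arctan2(R[1,1],R[0,1]); d=(jaw-cur+np.pi/2)%np.pi-np.pi/2
    tx=R@[1,0,0]; a=np.arctan2(tx[1],tx[0])+d
    w=np.array([x,y,z])-p
    Rn=np.array([[np.cos(a),np.sin(a),0],[np.sin(a),-np.cos(a),0],[0,0,-1]])
    print('pos',np.round(p,4),'tilt',np.round(np.degrees(np.arccos(-R[2,2])),2),'jawyaw',round(cur,3),'spin',round(-np.degrees(d),2),'shift mm',np.round(Rn.T@w*1000,1),'w',round(s['gripper_width'],4),'F',np.round(s['ft_force'],1),'q',np.round(s['qpos'],2),'t',round(s['clock'],2))
if __name__=='__main__': plan(*map(float,sys.argv[1:5]))
E
python3 plan.py .4006 -.2512 .12 -.151
```

```text
pos [ 0.2111 -0.6148  0.2313] tilt 0.0 jawyaw -1.24 spin -62.39 shift mm [387.9 132.6 111.3] w 0.0854 F [ 0.3 -0.2  0.3] q [ 1.14  0.38  0.04  1.6  -0.02  1.16 -0.05] t 1.7
```

```bash
python3 -m inch '[{"spin":-10.4},{"spin":-10.4},{"spin":-10.4},{"spin":-10.4},{"spin":-10.4},{"spin":-10.4},{"x":0.05,"y":0.017},{"x":0.05,"y":0.017},{"x":0.05,"y":0.017},{"x":0.05,"y":0.017},{"x":0.05,"y":0.017},{"x":0.05,"y":0.017}]' 1 60; python3 -m inch '[{"x":0.044,"y":0.015},{"x":0.044,"y":0.015},{"z":0.04},{"z":0.04},{"z":0.0313},{}]'; python3 plan.py .4006 -.2512 .001 -.151
```

```text
pos [ 0.2111 -0.6148  0.2313] tilt 0.0 jawyaw -1.24 spin -62.39 shift mm [387.9 132.6 230.3] w 0.0854 F [ 0.3 -0.2  0.3] q [ 1.14  0.38  0.04  1.6  -0.02  1.16 -0.05] t 1.7schema error: expected keys x, y, z, spin
schema error: expected keys x, y, z, spin
```

```bash
python3 -m inch '[{"x":0,"y":0,"z":0,"spin":-10.4},{"x":0,"y":0,"z":0,"spin":-10.4},{"x":0,"y":0,"z":0,"spin":-10.4},{"x":0,"y":0,"z":0,"spin":-10.4},{"x":0,"y":0,"z":0,"spin":-10.4},{"x":0,"y":0,"z":0,"spin":-10.4},{"x":0.05,"y":0.017,"z":0,"spin":0},{"x":0.05,"y":0.017,"z":0,"spin":0},{"x":0.05,"y":0.017,"z":0,"spin":0},{"x":0.05,"y":0.017,"z":0,"spin":0},{"x":0.05,"y":0.017,"z":0,"spin":0},{"x":0.05,"y":0.017,"z":0,"spin":0}]' 1 60; python3 -m inch '[{"x":0.044,"y":0.015,"z":0,"spin":0},{"x":0.044,"y":0.015,"z":0,"spin":0},{"x":0,"y":0,"z":0.04,"spin":0},{"x":0,"y":0,"z":0.04,"spin":0},{"x":0,"y":0,"z":0.031,"spin":0},{"x":0,"y":0,"z":0,"spin":0}]'; python3 plan.py .4006 -.2512 .001 -.151
```

```text
clock: 3.2
position: [0.3578, -0.3321, 0.2316]
eef_rot: [2.382, 2.047, -0.0]
ft_force: [1.2, -0.3, 0.8]
gripper_width: 0.0856
clock: 3.95
position: [0.3978, -0.2497, 0.1181]
eef_rot: [-2.378, -2.044, 0.002]
ft_force: [1.1, 0.4, 0.4]
gripper_width: 0.0854
pos [ 0.3978 -0.2497  0.1181] tilt 0.34 jawyaw -0.151 spin 0.02 shift mm [ -1.    3.  117.1] w 0.0854 F [1.1 0.4 0.4] q [ 0.85  0.22 -0.41  2.1   0.12  0.85  0.22] t 3.95
```

```bash
python3 -m inch '[{"x":-0.001,"y":0.003,"z":0.04,"spin":0},{"x":0,"y":0,"z":0.035,"spin":0},{"x":0,"y":0,"z":0.02,"spin":0},{"x":0,"y":0,"z":0,"spin":0}]'; python3 plan.py .4006 -.2512 .001 -.151; python3 - <<'E'
from h import *
a=capture('scene'); cv2.imwrite('pics/s1.png',cv2.cvtColor(cv2.resize(a['image'][150:300,230:450],(792,540),interpolation=cv2.INTER_CUBIC),cv2.COLOR_RGB2BGR))
E
```

```text
clock: 4.45
position: [0.4028, -0.2526, 0.0254]
eef_rot: [-2.382, -2.047, 0.0]
ft_force: [0.1, 0.2, 1.3]
gripper_width: 0.0851
pos [ 0.4028 -0.2526  0.0254] tilt 0.05 jawyaw -0.151 spin -0.01 shift mm [ 1.1 -2.4 24.4] w 0.0851 F [0.1 0.2 1.3] q [ 0.8   0.39 -0.37  2.13  0.23  0.65  0.13] t 4.45
```

View pics/s1.png

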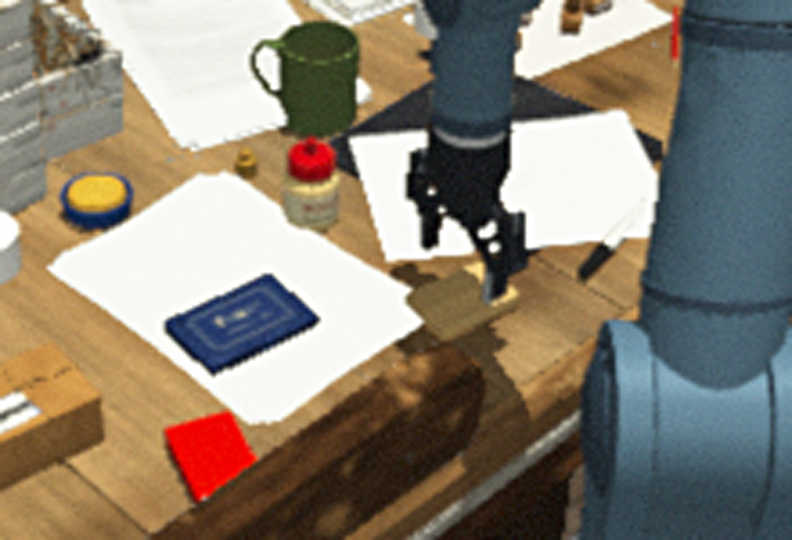

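```bash
python3 -m inch '[{"x":0.001,"y":-0.002,"z":0.01,"spin":0},{"x":0,"y":0,"z":0.01,"spin":0},{"x":0,"y":0,"z":0.003,"spin":0},{"x":0,"y":0,"z":0,"spin":0}]'; python3 plan.py .4006 -.2512 .001 -.151; python3 -m inch '[{"x":0,"y":0,"z":0,"spin":0},{"x":0,"y":0,"z":0,"spin":0},{"x":0,"y":0,"z":0,"spin":0},{"x":0,"y":0,"z":0,"spin":0},{"x":0,"y":0,"z":0,"spin":0},{"x":0,"y":0,"z":0,"spin":0}]' 0.5 60;python3 plan.py .4006 -.2512 .001 -.151
```

```text
clock: 5.0
position: [0.4007, -0.251, 0.002]
eef_rot: [-2.382, -2.047, 0.0]
ft_force: [-0.1, -0.5, 1.0]
gripper_width: 0.0853
pos [ 0.4007 -0.251   0.002 ] tilt 0.04 jawyaw -0.151 spin 0.01 shift mm [-0.2 -0.1  1. ] w 0.0853 F [-0.1 -0.5  1. ] q [ 0.79  0.44 -0.35  2.14  0.26  0.6   0.1 ] t 5.0
clock: 5.75
position: [0.4016, -0.2515, 0.0029]
eef_rot: [2.382, 2.047, 0.0]
ft_force: [-1.3, 1.1, 6.0]
gripper_width: 0.0586
pos [ 0.4016 -0.2515  0.0029] tilt 0.07 jawyaw -0.151 spin 0.01 shift mm [ 0.1 -1.   1.9] w 0.0586 F [-1.3  1.1  6. ] q [ 0.79  0.43 -0.35  2.14  0.26  0.6   0.1 ] t 5.75
```

```bash
python3 -m inch '[{"x":0,"y":0,"z":-0.02,"spin":0},{"x":0,"y":0,"z":-0.04,"spin":0},{"x":0,"y":0,"z":-0.05,"spin":0},{"x":0,"y":0,"z":-0.04,"spin":0},{"x":0,"y":0,"z":0,"spin":0}]' ;python3 plan.py .541 .1435 .11 -.149
```

```text
clock: 6.38
position: [0.4034, -0.2526, 0.1555]
eef_rot: [2.377, 2.042, 0.003]
ft_force: [0.2, -0.3, -0.7]
gripper_width: 0.0586
pos [ 0.4034 -0.2526  0.1555] tilt 0.46 jawyaw -0.151 spin -0.12 shift mm [412.2  77.2  45.5] w 0.0586 F [ 0.2 -0.3 -0.7] q [ 0.88  0.17 -0.43  2.06  0.09  0.92  0.24] t 6.38
```

```bash
python3 -m inch '[{"x":0.03,"y":0.006,"z":0,"spin":0},{"x":0.045,"y":0.008,"z":0,"spin":0},{"x":0.045,"y":0.008,"z":0,"spin":0},{"x":0.045,"y":0.008,"z":0,"spin":0},{"x":0.045,"y":0.009,"z":0,"spin":0},{"x":0.045,"y":0.009,"z":0,"spin":0},{"x":0.045,"y":0.009,"z":0,"spin":0},{"x":0.045,"y":0.008,"z":0,"spin":0},{"x":0.045,"y":0.008,"z":0,"spin":0},{"x":0.022,"y":0.004,"z":0,"spin":0},{"x":0,"y":0,"z":0,"spin":0},{"x":0,"y":0,"z":0,"spin":0}]' ;python3 plan.py .541 .1435 .06 -.149
python3 - <<'E'
from fit import *
for n in ['top','scene']:
    p=capture(n)
    a=p['image'][150:300,140:360] ; cv2.imwrite('pics/b1'+n+'.png',cv2.cvtColor(cv2.resize(a,(792,540),interpolation=cv2.INTER_CUBIC),cv2.COLOR_RGB2BGR))
    m=pick(p,'board_mid',(.541,.1435),.16,.12)
    if m is not None: print(n,m.sum(),np.round(fit('board_mid',[(p,m)],(.541,.143),z0=.155-.003,yaw0=-.15),4))
    m=pick(p,'parcel_mid',(.541,.1435),.03)
    if m is not None: print(n,m.sum(),np.round(fit('parcel_mid',[(p,m)],(.541,.143)),4))
    m=pick(p,'ink_pad_mid',(.515,-.082),.01)
    if m is not None: print(n,m.sum(),np.round(fit('ink_pad_mid',[(p,m)],(.515,-.082)),4))
E
```

```text
clock: 7.88
position: [0.5378, 0.1427, 0.1507]
eef_rot: [-2.383, -2.046, 0.006]
ft_force: [0.1, 0.5, -0.1]
gripper_width: 0.0583
pos [0.5378 0.1427 0.1507] tilt 0.2 jawyaw -0.152 spin -0.17 shift mm [ 1.3  3.  90.7] w 0.0583 F [ 0.1  0.5 -0.1] q [ 0.23  0.38 -0.66  1.87  0.27  0.99 -0.71] t 7.88
top 107 [ 0.54    0.144  -0.1015  2.0123]
top 225 [ 0.5404  0.1409 -0.1733  1.5974]
top 514 [ 0.5164 -0.0793 -0.1388  0.1459]
scene 425 [ 0.537   0.1453 -0.1935  0.5031]
scene 1290 [ 0.5378  0.1434 -0.1247  0.0438]
scene 744 [ 0.5179 -0.0818 -0.1804  0.1175]
```

View pics/b1scene.png

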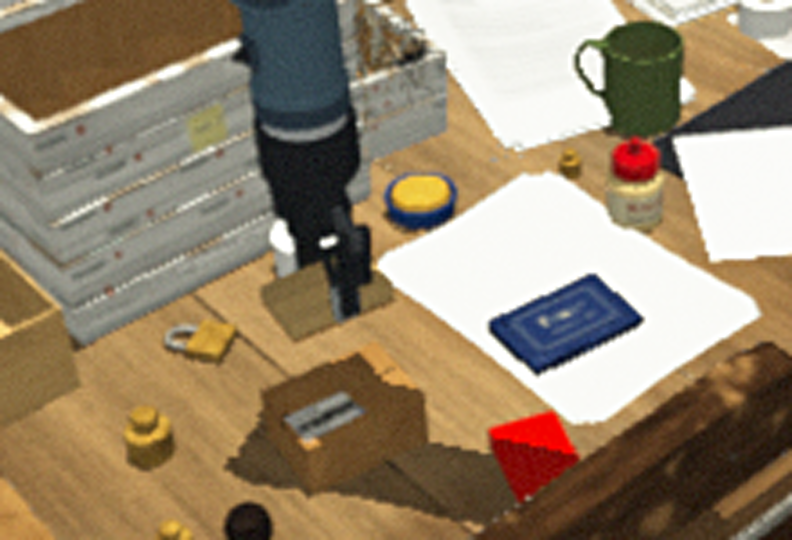

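View pics/b1top.png

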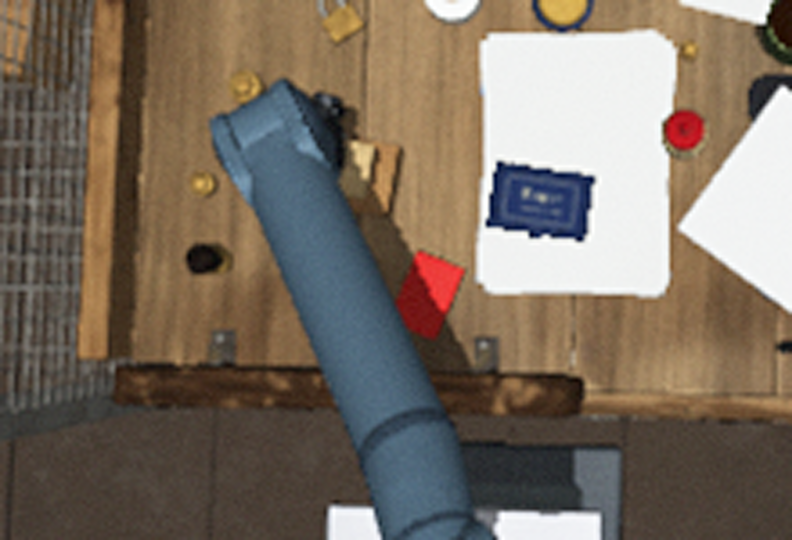

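```bash
python3 -m inch '[{"x":0.001,"y":0.002,"z":0.03,"spin":0},{"x":0,"y":0,"z":0.03,"spin":0},{"x":0,"y":0,"z":0.015,"spin":0},{"x":0,"y":0,"z":0,"spin":0},{"x":0,"y":0,"z":0,"spin":0}]' ;python3 plan.py .540 .143 .059 -.149
```

```text
clock: 8.9
position: [0.5421, 0.1458, 0.0784]
eef_rot: [2.382, 2.047, 0.003]
ft_force: [0.5, -0.3, 0.2]
gripper_width: 0.0583
pos [0.5421 0.1458 0.0784] tilt 0.12 jawyaw -0.151 spin -0.1 shift mm [-3.  -1.6 19.4] w 0.0583 F [ 0.5 -0.3  0.2] q [ 0.18  0.48 -0.62  1.91  0.36  0.86 -0.77] t 8.9
```

```bash
python3 -m inch '[{"x":-0.003,"y":-0.001,"z":0.01,"spin":0},{"x":0,"y":0,"z":0.005,"spin":0},{"x":0,"y":0,"z":0,"spin":0}]' ;python3 plan.py .540 .143 .059 -.149
```

```text
clock: 9.28
position: [0.5392, 0.1421, 0.0617]
eef_rot: [-2.382, -2.047, 0.002]
ft_force: [-0.1, -0.2, -0.8]
gripper_width: 0.0587
pos [0.5392 0.1421 0.0617] tilt 0.07 jawyaw -0.151 spin -0.12 shift mm [1.  0.7 2.7] w 0.0587 F [-0.1 -0.2 -0.8] q [ 0.17  0.5  -0.61  1.92  0.38  0.84 -0.78] t 9.28
```

```bash
python3 -m inch '[{"x":0.001,"y":0.0005,"z":0.002,"spin":0},{"x":0,"y":0,"z":0.0015,"spin":0},{"x":0,"y":0,"z":0,"spin":0}]' ;python3 plan.py .540 .143 .059 -.149
```

```text
clock: 9.65
position: [0.5403, 0.1435, 0.0587]
eef_rot: [-2.382, -2.048, 0.0]
ft_force: [0.2, 1.1, -0.5]
gripper_width: 0.0581
pos [0.5403 0.1435 0.0587] tilt 0.01 jawyaw -0.151 spin -0.1 shift mm [-0.5 -0.2 -0.3] w 0.0581 F [ 0.2  1.1 -0.5] q [ 0.17  0.51 -0.6   1.92  0.38  0.83 -0.79] t 9.65
```

```bash
python3 -m inch '[{"x":0,"y":0,"z":0.001,"spin":0},{"x":0,"y":0,"z":0,"spin":0}]' ;python3 -m inch '[{"x":0,"y":0,"z":0.001,"spin":0},{"x":0,"y":0,"z":0,"spin":0}]'
```

```text
clock: 9.9
position: [0.5405, 0.1435, 0.058]
eef_rot: [2.382, 2.048, 0.0]
ft_force: [-0.2, 0.4, -0.3]
gripper_width: 0.0585
clock: 10.15
position: [0.5405, 0.1435, 0.0579]
eef_rot: [2.382, 2.047, -0.001]
ft_force: [-1.8, -0.5, 6.9]
gripper_width: 0.0585
```

```bash
python3 -m inch '[{"x":0,"y":0,"z":0,"spin":0},{"x":0,"y":0,"z":0,"spin":0},{"x":0,"y":0,"z":0,"spin":0},{"x":0,"y":0,"z":-0.01,"spin":0},{"x":0,"y":0,"z":-0.03,"spin":0},{"x":0,"y":0,"z":-0.05,"spin":0},{"x":0,"y":0,"z":-0.03,"spin":0},{"x":0,"y":0,"z":0,"spin":0}]' 0.87;python3 plan.py .6424 .2708 .1 -.15;  python3 - <<'E'
from fit import *
for n in ['scene']:
    p=capture(n)
    a=p['image'][150:300,140:360] ; cv2.imwrite('pics/b2'+n+'.png',cv2.cvtColor(cv2.resize(a,(792,540),interpolation=cv2.INTER_CUBIC),cv2.COLOR_RGB2BGR))
    m=pick(p,'board_mid',(.541,.1435),.07,.12)
    if m is not None: print(n,m.sum(),np.round(fit('board_mid',[(p,m)],(.541,.143),z0=.055,yaw0=-.15),4))
E
```

```text
clock: 11.15
position: [0.5428, 0.1445, 0.1807]
eef_rot: [2.379, 2.045, 0.01]
ft_force: [0.0, -0.2, -0.5]
gripper_width: 0.0746
pos [0.5428 0.1445 0.1807] tilt 0.44 jawyaw -0.151 spin -0.04 shift mm [139.7  79.6  80.7] w 0.0746 F [ 0.  -0.2 -0.5] q [ 0.25  0.34 -0.68  1.84  0.25  1.04 -0.69] t 11.15
scene 555 [ 0.5435  0.1433 -0.1568  0.0839]
```

View pics/b2scene.png

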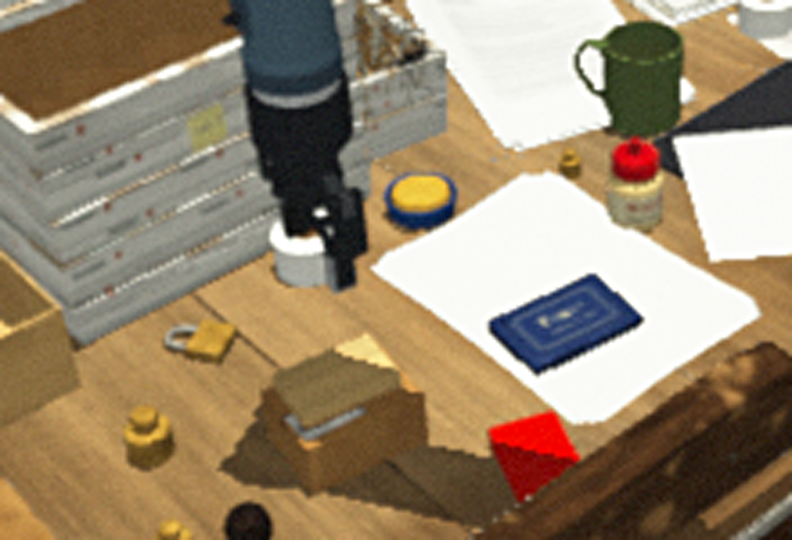

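```bash
python3 -m inch '[{"x":0.035,"y":0.02,"z":0,"spin":0},{"x":0.035,"y":0.02,"z":0,"spin":0},{"x":0.035,"y":0.02,"z":0,"spin":0},{"x":0.035,"y":0.02,"z":0,"spin":0},{"x":0,"y":0,"z":0.03,"spin":0},{"x":0,"y":0,"z":0.03,"spin":0},{"x":0,"y":0,"z":0,"spin":0},{"x":0,"y":0,"z":0,"spin":0}]' 1; python3 plan.py .6424 .2708 .006 -.15;  python3 - <<'E'
from fit import *
for n in ['scene','top']:
    p=capture(n)
    a=p['image'][150:300,140:360] ; cv2.imwrite('pics/b3'+n+'.png',cv2.cvtColor(cv2.resize(a,(792,540),interpolation=cv2.INTER_CUBIC),cv2.COLOR_RGB2BGR))
    m=pick(p,'board_mid',(.541,.1435),.07,.12)
    if m is not None: print(n,m.sum(),np.round(fit('board_mid',[(p,m)],(.541,.143),z0=.055,yaw0=-.15),4))
    m=pick(p,'weight_large_mid',(.6424,.2708),.02,.12)
    if m is not None: print(n,m.sum(),np.round(fit('weight_large_mid',[(p,m)],(.6424,.271)),4))
E
```

```text
clock: 12.25
position: [0.6403, 0.2697, 0.1165]
eef_rot: [-2.382, -2.048, 0.001]
ft_force: [0.7, 0.3, -0.7]
gripper_width: 0.0853
pos [0.6403 0.2697 0.1165] tilt 0.05 jawyaw -0.151 spin -0.05 shift mm [  1.4   1.9 110.5] w 0.0853 F [ 0.7  0.3 -0.7] q [-0.02  0.66 -0.61  1.54  0.41  1.07 -0.89] t 12.25
scene 534 [ 0.5432  0.1425 -0.214   0.123 ]
scene 195 [0.642  0.2718 0.     0.0501]
```

View pics/b3scene.png

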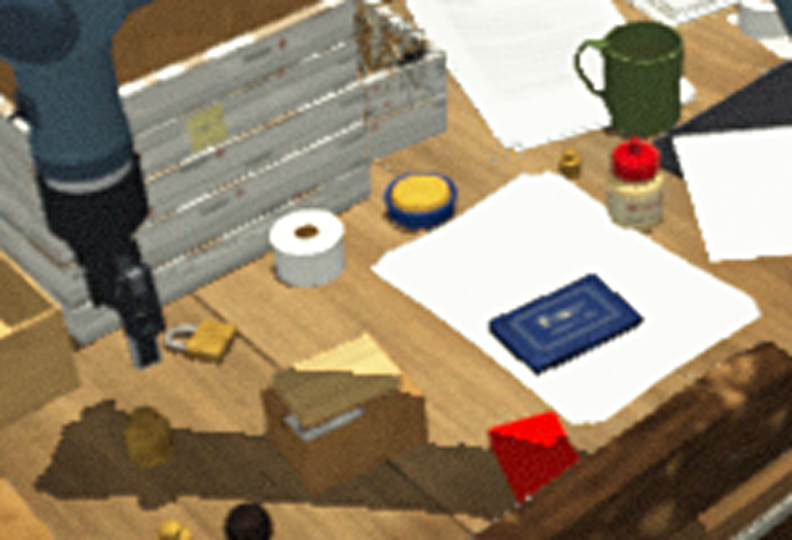

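View pics/b3top.png

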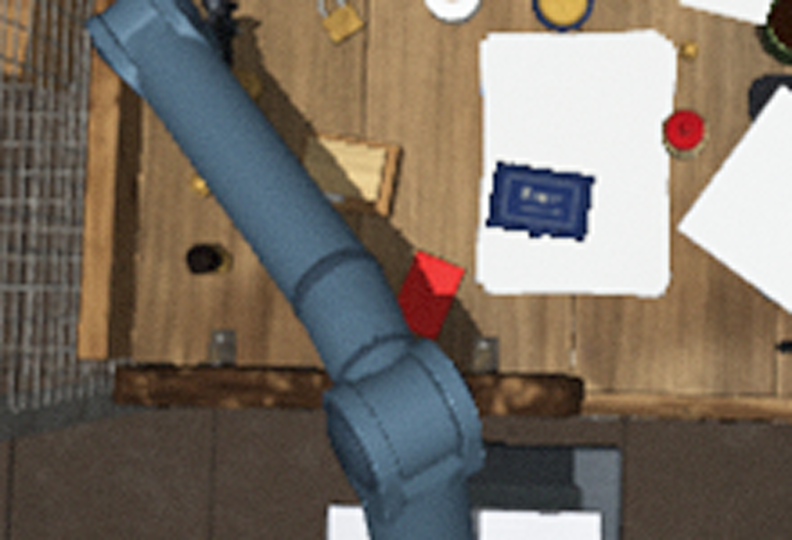

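```bash
python3 -m inch '[{"x":0.001,"y":0.002,"z":0.035,"spin":0},{"x":0,"y":0,"z":0.035,"spin":0},{"x":0,"y":0,"z":0.02,"spin":0},{"x":0,"y":0,"z":0,"spin":0}]'; python3 plan.py .6424 .2711 .006 -.15
```

```text
clock: 13.05
position: [0.6413, 0.2697, 0.0251]
eef_rot: [-2.382, -2.047, 0.005]
ft_force: [-0.2, 0.1, -0.7]
gripper_width: 0.0858
pos [0.6413 0.2697 0.0251] tilt 0.2 jawyaw -0.151 spin -0.04 shift mm [ 1.6  0.9 19.1] w 0.0858 F [-0.2  0.1 -0.7] q [-0.06  0.77 -0.57  1.57  0.48  0.95 -0.93] t 13.05
```

```bash
python3 -m inch '[{"x":0.0015,"y":0.001,"z":0.014,"spin":0},{"x":0,"y":0,"z":0.004,"spin":0},{"x":0,"y":0,"z":0,"spin":0},{"x":0,"y":0,"z":0,"spin":0}]'; python3 plan.py .6424 .2711 .006 -.15;  python3 -m inch '[{"x":0,"y":0,"z":0,"spin":0},{"x":0,"y":0,"z":0,"spin":0},{"x":0,"y":0,"z":0,"spin":0},{"x":0,"y":0,"z":0,"spin":0},{"x":0,"y":0,"z":0,"spin":0},{"x":0,"y":0,"z":0,"spin":0},{"x":0,"y":0,"z":0,"spin":0}]' 0.25 70; python3 plan.py .6424 .2711 .006 -.15
```

```text
clock: 13.55
position: [0.6442, 0.272, 0.0094]
eef_rot: [2.382, 2.047, 0.002]
ft_force: [0.7, 1.0, 0.3]
gripper_width: 0.0855
pos [0.6442 0.272  0.0094] tilt 0.06 jawyaw -0.151 spin -0.05 shift mm [-1.2 -1.7  3.4] w 0.0855 F [0.7 1.  0.3] q [-0.07  0.79 -0.56  1.57  0.49  0.92 -0.94] t 13.55
clock: 14.42
position: [0.642, 0.273, 0.0093]
eef_rot: [-2.38, -2.048, 0.003]
ft_force: [-5.1, 0.4, 5.3]
gripper_width: 0.0366
pos [0.642  0.273  0.0093] tilt 0.16 jawyaw -0.15 spin 0.01 shift mm [-1.8  0.7  3.3] w 0.0366 F [-5.1  0.4  5.3] q [-0.07  0.79 -0.56  1.57  0.49  0.93 -0.94] t 14.43
```

```bash
python3 -m inch '[{"x":0,"y":0,"z":-0.03,"spin":0},{"x":0,"y":0,"z":-0.05,"spin":0},{"x":0,"y":0,"z":-0.05,"spin":0},{"x":0,"y":0,"z":-0.03,"spin":0},{"x":0,"y":0,"z":0,"spin":0}]'; python3 plan.py .53 -.06 .17 -.15
```

```text
clock: 15.05
position: [0.6458, 0.2721, 0.1709]
eef_rot: [2.382, 2.045, 0.008]
ft_force: [0.5, -0.4, -5.5]
gripper_width: 0.0366
pos [0.6458 0.2721 0.1709] tilt 0.33 jawyaw -0.152 spin -0.09 shift mm [-345.7  -64.9    0.9] w 0.0366 F [ 0.5 -0.4 -5.5] q [-0.01  0.61 -0.64  1.49  0.38  1.16 -0.87] t 15.05
```

```bash
python3 -m inch '[{"x":-0.03,"y":-0.006,"z":0,"spin":0},{"x":-0.045,"y":-0.008,"z":0,"spin":0},{"x":-0.045,"y":-0.008,"z":0,"spin":0},{"x":-0.045,"y":-0.008,"z":0,"spin":0},{"x":-0.045,"y":-0.008,"z":0,"spin":0},{"x":-0.045,"y":-0.008,"z":0,"spin":0},{"x":-0.045,"y":-0.008,"z":0,"spin":0},{"x":-0.045,"y":-0.008,"z":0,"spin":0},{"x":0,"y":0,"z":0,"spin":0}]'; python3 - <<'E'
from fit import *
print(env.read_state()['position'])
for n in ['scene','top']:
    p=capture(n)
    a=p['image'][150:300,140:360] ; cv2.imwrite('pics/b4'+n+'.png',cv2.cvtColor(cv2.resize(a,(792,540),interpolation=cv2.INTER_CUBIC),cv2.COLOR_RGB2BGR))
    m=pick(p,'board_mid',(.541,.1435),.07,.1)
    if m is not None: print(n,'board',m.sum(),np.round(fit('board_mid',[(p,m)],(.541,.143),z0=.055,yaw0=-.15),4))
    m2=pick(p,'parcel_mid',(.541,.1435),.03,.1)
    if m2 is not None and m is not None: print(n,'parcel',m2.sum(),np.round(fit('parcel_mid',[(p,m|m2)],(.54,.143),yaw0=-.15),4))
E
```

```text
clock: 16.18
position: [0.5263, -0.0672, 0.1649]
eef_rot: [-2.391, -2.034, 0.013]
ft_force: [-0.4, -0.3, -5.2]
gripper_width: 0.0367
[ 0.52633148 -0.06724871  0.16485775]
top board 310 [ 0.5447  0.1426 -0.1685  0.098 ]
top parcel 242 [ 0.541   0.1422 -0.1392  0.0862]
```

View pics/b4scene.png

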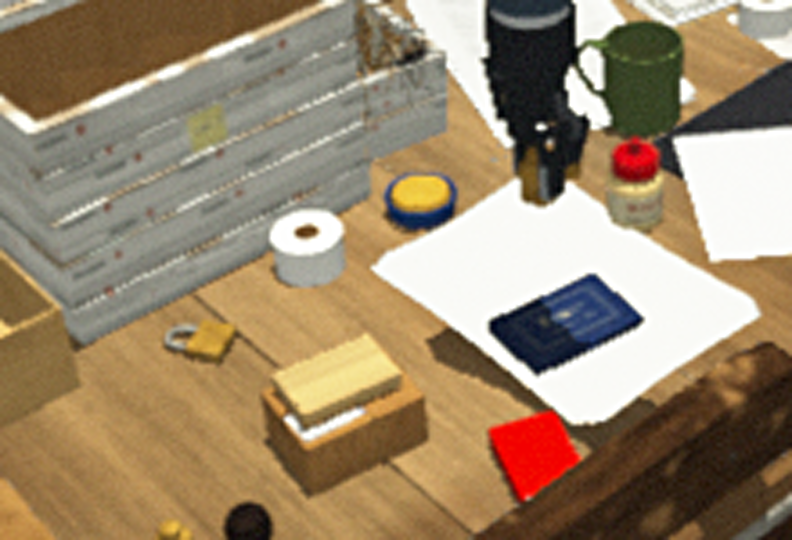

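View pics/b4top.png

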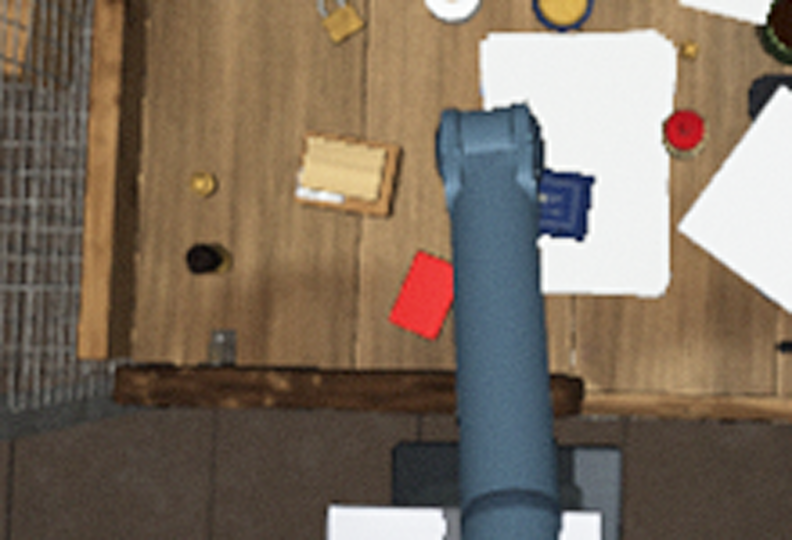

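```bash
python3 plan.py .543 .144 .165 -.15; python3 -m inch '[{"x":0.025,"y":0.005,"z":-0.003,"spin":0},{"x":0.045,"y":0.009,"z":-0.002,"spin":0},{"x":0.045,"y":0.01,"z":0,"spin":0},{"x":0.045,"y":0.01,"z":0,"spin":0},{"x":0.03,"y":0.008,"z":0,"spin":0},{"x":0.02,"y":0.005,"z":0,"spin":0},{"x":0,"y":0,"z":0,"spin":0},{"x":0,"y":0,"z":0,"spin":0},{"x":0,"y":0,"z":0,"spin":0}]';python3 plan.py .543 .144 .084 -.15
```

```text
pos [ 0.5305 -0.0582  0.1681] tilt 0.08 jawyaw -0.148 spin 0.12 shift mm [201.8 -17.9   3.1] w 0.0364 F [ 0.1  0.6 -4.4] q [ 0.59  0.3  -0.64  1.91  0.21  1.   -0.29] t 16.48
clock: 17.6
position: [0.6086, 0.1379, 0.1734]
eef_rot: [2.385, 2.043, -0.003]
ft_force: [-0.4, -0.5, -5.0]
gripper_width: 0.0363
pos [0.6086 0.1379 0.1734] tilt 0.12 jawyaw -0.154 spin -0.22 shift mm [ -3.8 -65.8  89.4] w 0.0363 F [-0.4 -0.5 -5. ] q [ 0.23  0.48 -0.66  1.69  0.33  1.09 -0.69] t 17.6
```

```bash
python3 -m inch '[{"x":-0.004,"y":-0.026,"z":0,"spin":0},{"x":0,"y":-0.04,"z":0,"spin":0},{"x":0,"y":0,"z":0.02,"spin":0},{"x":0,"y":0,"z":0.025,"spin":0},{"x":0,"y":0,"z":0.015,"spin":0},{"x":0,"y":0,"z":0,"spin":0},{"x":0,"y":0,"z":0,"spin":0}]';python3 plan.py .543 .144 .085 -.15
```

```text
clock: 18.48
position: [0.5438, 0.1467, 0.1144]
eef_rot: [2.383, 2.047, 0.002]
ft_force: [-0.8, -0.6, -4.4]
gripper_width: 0.0366
pos [0.5438 0.1467 0.1144] tilt 0.09 jawyaw -0.151 spin -0.07 shift mm [-2.8 -0.4 29.4] w 0.0366 F [-0.8 -0.6 -4.4] q [ 0.22  0.44 -0.67  1.88  0.34  0.93 -0.76] t 18.48
```

```bash
python3 -m inch '[{"x":-0.003,"y":0,"z":0.015,"spin":0},{"x":0,"y":0,"z":0.01,"spin":0},{"x":0,"y":0,"z":0,"spin":0},{"x":0,"y":0,"z":0,"spin":0}]';python3 plan.py .543 .144 .085 -.15;  python3 - <<'E'
from fit import *
p=capture('scene')
a=p['image'][190:300,170:320] ; cv2.imwrite('pics/b5.png',cv2.cvtColor(cv2.resize(a,(750,550),interpolation=cv2.INTER_CUBIC),cv2.COLOR_RGB2BGR))
E
```

```text
clock: 18.98
position: [0.5424, 0.1438, 0.0887]
eef_rot: [-2.382, -2.048, -0.0]
ft_force: [-0.3, 0.1, -5.3]
gripper_width: 0.036
pos [0.5424 0.1438 0.0887] tilt 0.02 jawyaw -0.151 spin -0.04 shift mm [0.3 0.6 3.7] w 0.036 F [-0.3  0.1 -5.3] q [ 0.21  0.48 -0.65  1.9   0.37  0.89 -0.77] t 18.98
```

View pics/b5.png

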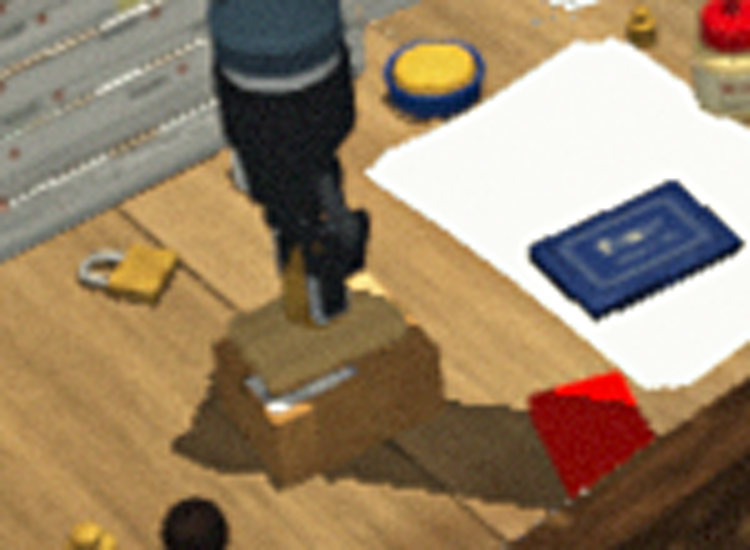

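```bash
python3 -m inch '[{"x":0,"y":0,"z":0.0025,"spin":0},{"x":0,"y":0,"z":0,"spin":0}]'; python3 -m inch '[{"x":0,"y":0,"z":0.0015,"spin":0},{"x":0,"y":0,"z":0,"spin":0}]'
```

```text
clock: 19.27
position: [0.5423, 0.1436, 0.0863]
eef_rot: [2.382, 2.048, -0.0]
ft_force: [-0.9, 0.2, -4.7]
gripper_width: 0.0364
clock: 19.52
position: [0.5423, 0.1435, 0.0847]
eef_rot: [-2.382, -2.048, 0.0]
ft_force: [0.1, -0.2, -5.5]
gripper_width: 0.0364
```

```bash
python3 -m inch '[{"x":0,"y":0,"z":0.001,"spin":0},{"x":0,"y":0,"z":0,"spin":0}]'; python3 -m inch '[{"x":0,"y":0,"z":0.001,"spin":0},{"x":0,"y":0,"z":0,"spin":0}]'
```

```text
clock: 19.77
position: [0.5425, 0.1436, 0.0843]
eef_rot: [2.382, 2.047, -0.0]
ft_force: [-1.5, -0.3, -0.5]
gripper_width: 0.0365
clock: 20.02
position: [0.5425, 0.1436, 0.0843]
eef_rot: [2.382, 2.047, -0.001]
ft_force: [-3.8, -1.4, 5.8]
gripper_width: 0.0366
```

```bash
python3 -m inch '[{"x":0,"y":0,"z":0,"spin":0},{"x":0,"y":0,"z":0,"spin":0},{"x":0,"y":0,"z":0,"spin":0},{"x":0,"y":0,"z":0,"spin":0},{"x":0,"y":0,"z":-0.02,"spin":0},{"x":0,"y":0,"z":-0.04,"spin":0},{"x":0,"y":0,"z":-0.05,"spin":0},{"x":0,"y":0,"z":0,"spin":0}]' 0.8;python3 plan.py .438 .297 .19 -.15;  python3 - <<'E'
from fit import *
p=capture('scene')
a=p['image'][190:350,150:350] ; cv2.imwrite('pics/b6.png',cv2.cvtColor(cv2.resize(a,(750,600),interpolation=cv2.INTER_CUBIC),cv2.COLOR_RGB2BGR))
E
```

```text
clock: 21.02
position: [0.5463, 0.1456, 0.1993]
eef_rot: [2.378, 2.044, 0.017]
ft_force: [0.8, 0.6, 0.6]
gripper_width: 0.0682
pos [0.5463 0.1456 0.1993] tilt 0.69 jawyaw -0.151 spin -0.03 shift mm [ 133.5 -129.7    9.3] w 0.0682 F [0.8 0.6 0.6] q [ 0.28  0.33 -0.72  1.82  0.25  1.07 -0.69] t 21.02
```

View pics/b6.png

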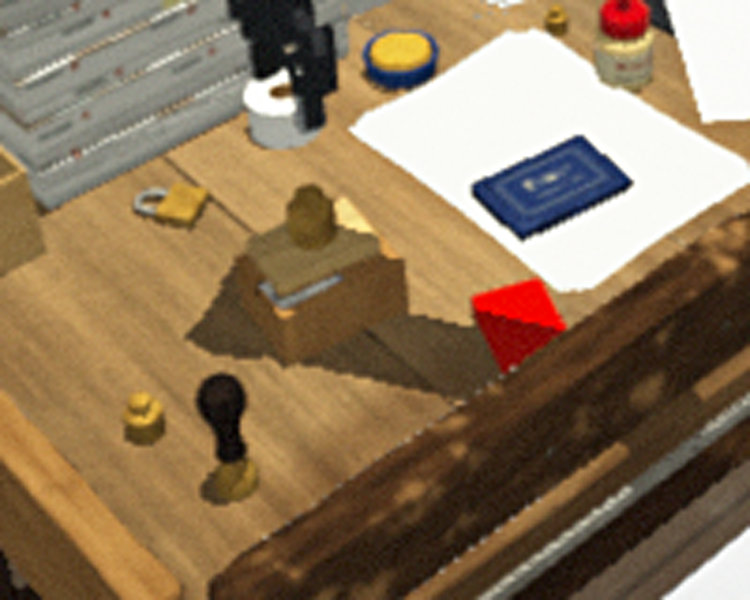

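```bash
python3 - <<'E'
from fit import *
p=capture('scene'); a=p['image'][270:340,170:260]; k=8
b=cv2.resize(a,None,fx=k,fy=k,interpolation=cv2.INTER_NEAREST)
b=cv2.cvtColor(b,cv2.COLOR_RGB2BGR)
def q(X): return tuple(int(v) for v in ((proj(p,X)-[170,270]+.5)*k))
cv2.line(b,q([.4377,.297,0]),q([.4377,.297,.106]),(0,0,255),1)
for h,r in((0,.0155),(.034,.0155),(.106,.017)):
    pts=[q([.4377+r*np.cos(t),.297+r*np.sin(t),h]) for t in np.linspace(0,6.28,30)]; cv2.polylines(b,[np.array(pts)],True,(255,0,0),1)
cv2.imwrite('pics/st.png',b)
E
```

```text
(no output)
```

View pics/st.png

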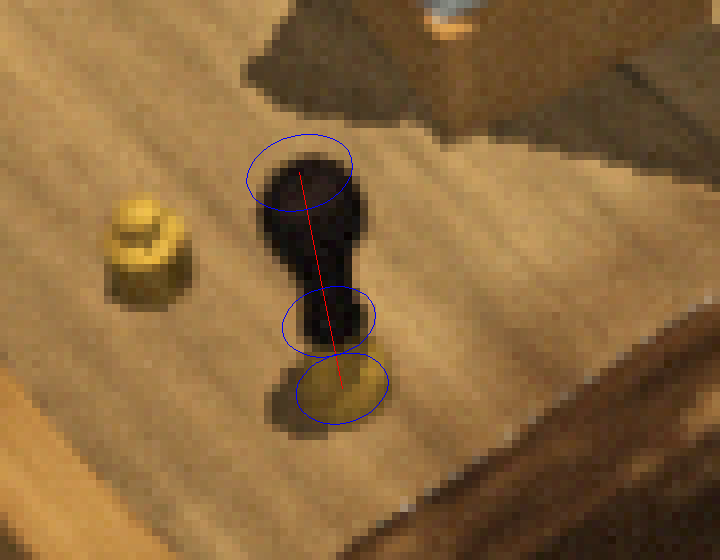

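```bash
python3 -m inch '[{"x":0.033,"y":-0.032,"z":0,"spin":0},{"x":0.033,"y":-0.033,"z":0,"spin":0},{"x":0.033,"y":-0.033,"z":0,"spin":0},{"x":0.033,"y":-0.033,"z":0,"spin":0},{"x":0,"y":0,"z":0.025,"spin":0},{"x":0,"y":0,"z":0.02,"spin":0},{"x":0,"y":0,"z":0,"spin":0},{"x":0,"y":0,"z":0,"spin":0}]' 1;python3 plan.py .4375 .296 .064 -.15;  python3 - <<'E'
from fit import *
p=capture('scene')
a=p['image'][190:350,150:350] ; cv2.imwrite('pics/b7.png',cv2.cvtColor(cv2.resize(a,(750,600),interpolation=cv2.INTER_CUBIC),cv2.COLOR_RGB2BGR))
p=capture('top')
a=p['image'][150:300,140:360] ; cv2.imwrite('pics/b7t.png',cv2.cvtColor(cv2.resize(a,(792,540),interpolation=cv2.INTER_CUBIC),cv2.COLOR_RGB2BGR))
E
```

```text
clock: 22.12
position: [0.4333, 0.2931, 0.1476]
eef_rot: [-2.384, -2.045, 0.001]
ft_force: [0.4, 0.7, 0.5]
gripper_width: 0.0851
pos [0.4333 0.2931 0.1476] tilt 0.03 jawyaw -0.153 spin -0.15 shift mm [ 3.5  3.8 83.6] w 0.0851 F [0.4 0.7 0.5] q [ 0.02  0.35 -0.79  1.95  0.3   0.97 -1.07] t 22.12
```

View pics/b7.png

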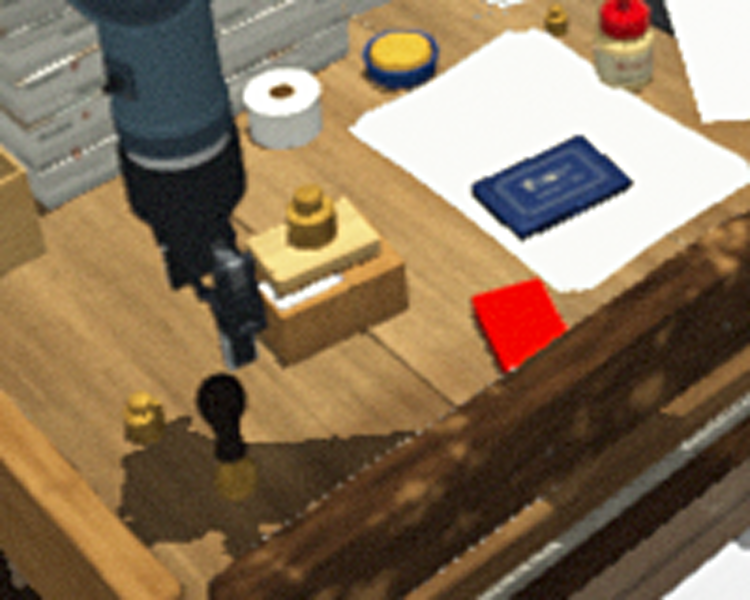

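View pics/b7t.png

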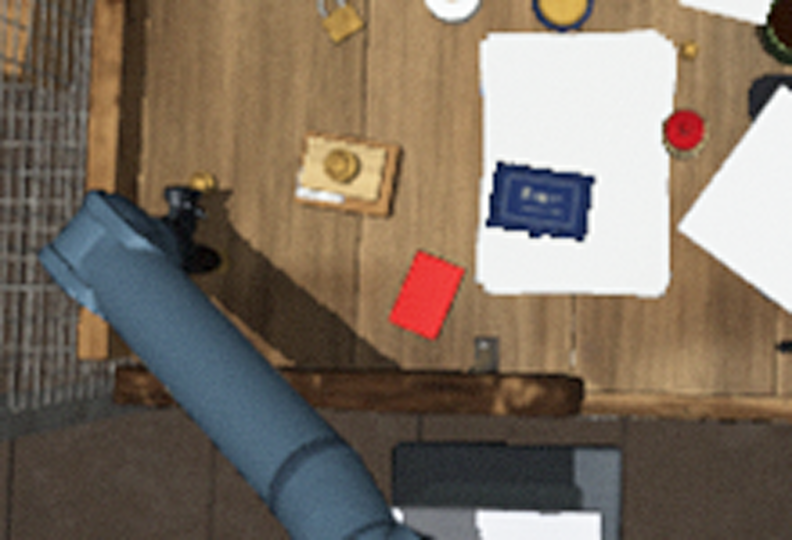

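```bash
python3 -m inch '[{"x":0.003,"y":0.003,"z":0.01,"spin":0},{"x":0,"y":0,"z":0.02,"spin":0},{"x":0,"y":0,"z":0.02,"spin":0},{"x":0,"y":0,"z":0,"spin":0},{"x":0,"y":0,"z":0,"spin":0}]' ;python3 plan.py .4375 .296 .064 -.15;  python3 - <<'E'
from fit import *
p=capture('scene')
a=p['image'][190:350,150:350] ; cv2.imwrite('pics/b8.png',cv2.cvtColor(cv2.resize(a,(750,600),interpolation=cv2.INTER_CUBIC),cv2.COLOR_RGB2BGR))
E
```

```text
clock: 22.85
position: [0.4359, 0.2964, 0.0975]
eef_rot: [-2.382, -2.048, 0.001]
ft_force: [0.5, 0.4, 0.4]
gripper_width: 0.0854
pos [0.4359 0.2964 0.0975] tilt 0.04 jawyaw -0.15 spin -0.03 shift mm [-0.2  1.7 33.5] w 0.0854 F [0.5 0.4 0.4] q [-0.03  0.43 -0.75  1.97  0.37  0.89 -1.13] t 22.85
```

View pics/b8.png

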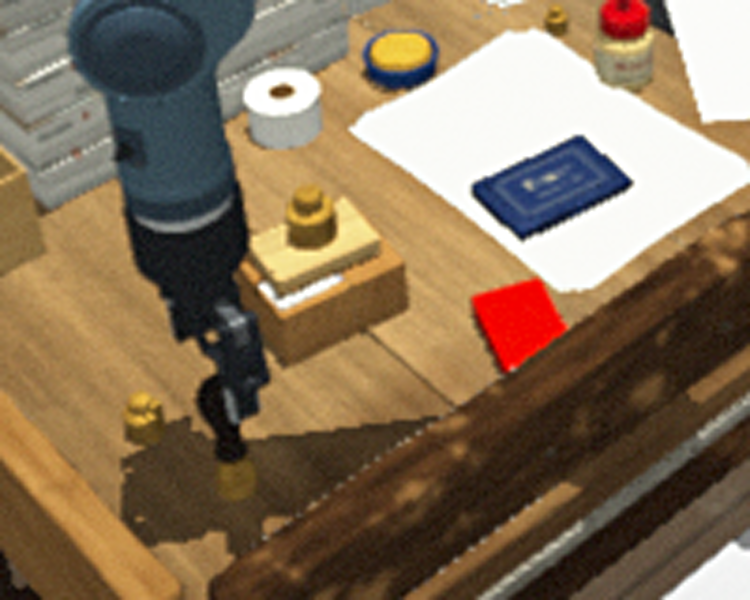

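```bash
python3 -m inch '[{"x":0,"y":0.0015,"z":0.015,"spin":0},{"x":0,"y":0,"z":0.018,"spin":0},{"x":0,"y":0,"z":0,"spin":0},{"x":0,"y":0,"z":0,"spin":0}]' ;python3 plan.py .4375 .296 .064 -.15; python3 -m inch '[{"x":0,"y":0,"z":0,"spin":0},{"x":0,"y":0,"z":0,"spin":0},{"x":0,"y":0,"z":0,"spin":0},{"x":0,"y":0,"z":0,"spin":0},{"x":0,"y":0,"z":0,"spin":0},{"x":0,"y":0,"z":0,"spin":0},{"x":0,"y":0,"z":0,"spin":0}]' 0.2 50 ;python3 plan.py .4375 .296 .064 -.15
```

```text
clock: 23.4
position: [0.4374, 0.2961, 0.0644]
eef_rot: [-2.382, -2.048, 0.001]
ft_force: [-0.4, 0.4, -0.2]
gripper_width: 0.0855
pos [0.4374 0.2961 0.0644] tilt 0.04 jawyaw -0.151 spin -0.04 shift mm [-0.1  0.1  0.4] w 0.0855 F [-0.4  0.4 -0.2] q [-0.06  0.48 -0.72  1.98  0.42  0.83 -1.17] t 23.4
clock: 24.28
position: [0.4376, 0.2966, 0.0653]
eef_rot: [-2.382, -2.048, -0.001]
ft_force: [-1.9, 0.1, 6.8]
gripper_width: 0.0326
pos [0.4376 0.2966 0.0653] tilt 0.04 jawyaw -0.151 spin -0.04 shift mm [-0.6 -0.   1.3] w 0.0326 F [-1.9  0.1  6.8] q [-0.06  0.48 -0.72  1.98  0.42  0.83 -1.17] t 24.27
```

```bash
python3 -m inch '[{"x":0,"y":0,"z":-0.02,"spin":0},{"x":0,"y":0,"z":-0.05,"spin":0},{"x":0,"y":0,"z":-0.05,"spin":0},{"x":0,"y":0,"z":0,"spin":0}]' ;python3 plan.py .43 .031 .185 -.15
```

```text
clock: 24.78
position: [0.4406, 0.2982, 0.1898]
eef_rot: [2.381, 2.046, 0.016]
ft_force: [-0.1, 0.2, -2.2]
gripper_width: 0.0321
pos [0.4406 0.2982 0.1898] tilt 0.6 jawyaw -0.151 spin -0.07 shift mm [-265.8   29.4    4.8] w 0.0321 F [-0.1  0.2 -2.2] q [ 0.04  0.3  -0.82  1.9   0.26  1.04 -1.03] t 24.77
```

```bash
python3 -m inch '[{"x":-0.03,"y":0.003,"z":0,"spin":0},{"x":-0.045,"y":0.005,"z":0,"spin":0},{"x":-0.045,"y":0.005,"z":0,"spin":0},{"x":-0.045,"y":0.005,"z":0,"spin":0},{"x":-0.045,"y":0.005,"z":0,"spin":0},{"x":-0.035,"y":0.004,"z":0,"spin":0},{"x":-0.02,"y":0.002,"z":0,"spin":0},{"x":0,"y":0,"z":0,"spin":0},{"x":0,"y":0,"z":0,"spin":0}]' ;python3 plan.py .5285 .031 .11 -.15
```

```text
clock: 25.9
position: [0.4259, 0.0307, 0.1843]
eef_rot: [-2.381, -2.048, 0.001]
ft_force: [0.9, 1.1, -2.6]
gripper_width: 0.0325
pos [0.4259 0.0307 0.1843] tilt 0.07 jawyaw -0.15 spin 0.01 shift mm [ 15.7 101.4  74.3] w 0.0325 F [ 0.9  1.1 -2.6] q [ 0.51  0.05 -0.69  2.13  0.04  0.98 -0.34] t 25.9
```

```bash
python3 -m inch '[{"x":0.005,"y":0.033,"z":0,"spin":0},{"x":0.005,"y":0.034,"z":0,"spin":0},{"x":0.005,"y":0.034,"z":0,"spin":0},{"x":0,"y":0,"z":0.04,"spin":0},{"x":0,"y":0,"z":0.034,"spin":0},{"x":0,"y":0,"z":0,"spin":0},{"x":0,"y":0,"z":0,"spin":0}]' ;python3 plan.py .5285 .031 .065 -.15; python3 - <<'E'
from fit import *
p=capture('scene')
a=p['image'][190:310,190:340] ; cv2.imwrite('pics/b9.png',cv2.cvtColor(cv2.resize(a,(750,600),interpolation=cv2.INTER_CUBIC),cv2.COLOR_RGB2BGR))
E
```

```text
clock: 26.78
position: [0.5294, 0.0307, 0.1118]
eef_rot: [2.381, 2.049, 0.003]
ft_force: [1.2, -0.5, -3.6]
gripper_width: 0.0322
pos [0.5294 0.0307 0.1118] tilt 0.11 jawyaw -0.149 spin 0.04 shift mm [ 0.1 -1.  46.8] w 0.0322 F [ 1.2 -0.5 -3.6] q [ 0.41  0.38 -0.63  1.96  0.28  0.89 -0.51] t 26.77
```

View pics/b9.png

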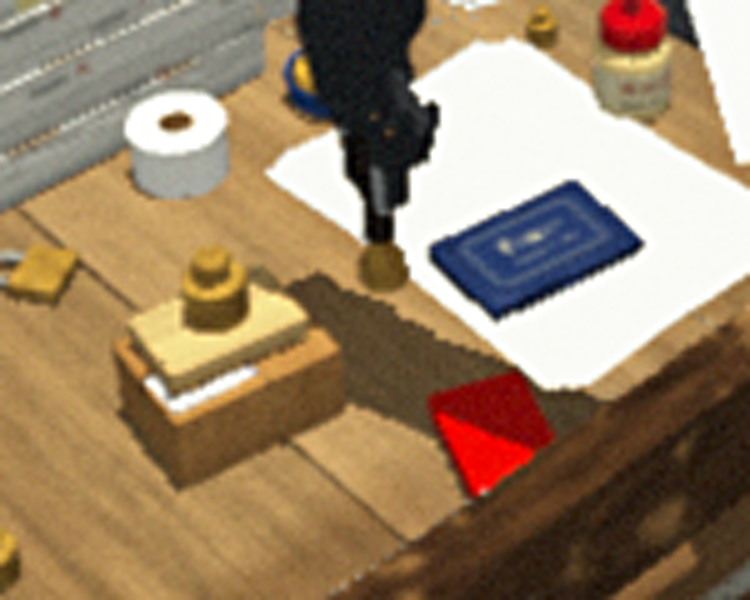

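```bash
python3 -m inch '[{"x":0,"y":-0.001,"z":0.025,"spin":0},{"x":0,"y":0,"z":0.016,"spin":0},{"x":0,"y":0,"z":0,"spin":0},{"x":0,"y":0,"z":0,"spin":0}]' ;python3 plan.py .5285 .031 .0655 -.15
```

```text
clock: 27.32
position: [0.5284, 0.0297, 0.0706]
eef_rot: [2.382, 2.047, 0.002]
ft_force: [-0.8, -0.2, -2.8]
gripper_width: 0.0323
pos [0.5284 0.0297 0.0706] tilt 0.09 jawyaw -0.151 spin -0.05 shift mm [ 1.3 -0.1  5.1] w 0.0323 F [-0.8 -0.2 -2.8] q [ 0.38  0.44 -0.6   1.98  0.33  0.82 -0.56] t 27.32
```

```bash
python3 -m inch '[{"x":0.001,"y":0,"z":0.003,"spin":0},{"x":0,"y":0,"z":0.001,"spin":0},{"x":0,"y":0,"z":0,"spin":0}]' ;python3 -m inch '[{"x":0,"y":0,"z":0.001,"spin":0},{"x":0,"y":0,"z":0,"spin":0}]';python3 -m inch '[{"x":0,"y":0,"z":0.001,"spin":0},{"x":0,"y":0,"z":0,"spin":0}]'
```

```text
clock: 27.7
position: [0.5278, 0.0305, 0.0659]
eef_rot: [2.382, 2.048, 0.0]
ft_force: [-0.5, 0.1, -2.3]
gripper_width: 0.032
clock: 27.95
position: [0.528, 0.0307, 0.0654]
eef_rot: [2.382, 2.048, 0.0]
ft_force: [-1.2, 0.7, 2.9]
gripper_width: 0.0319
clock: 28.2
position: [0.5283, 0.031, 0.0653]
eef_rot: [2.382, 2.048, 0.0]
ft_force: [-3.0, 0.3, 9.0]
gripper_width: 0.0325
```

```bash
python3 -m inch '[{"x":0,"y":0,"z":-0.0015,"spin":0},{"x":0,"y":0,"z":0,"spin":0},{"x":0,"y":0,"z":0,"spin":0},{"x":0,"y":0,"z":0,"spin":0},{"x":0,"y":0,"z":0,"spin":0},{"x":0,"y":0,"z":-0.02,"spin":0},{"x":0,"y":0,"z":-0.04,"spin":0},{"x":0,"y":0,"z":-0.05,"spin":0},{"x":0,"y":0,"z":0,"spin":0}]' 1;python3 plan.py .6 -.249 .19 -.15; python3 - <<'E'
from fit import *
p=capture('scene')
for r in finder.masks_of(p,'glue_jar_mid'): print(r['confidence'],r['xy'],r['mask'].sum())
a=p['image'][160:310,170:370] ; cv2.imwrite('pics/c1.png',cv2.cvtColor(cv2.resize(a,(800,600),interpolation=cv2.INTER_CUBIC),cv2.COLOR_RGB2BGR))
a=p['image'][170:230,290:350].copy(); k=8
m=pick(p,'glue_jar_mid',(.605,-.25),.0475,.1)
b=cv2.cvtColor(cv2.resize(a,None,fx=k,fy=k,interpolation=cv2.INTER_NEAREST),cv2.COLOR_RGB2BGR)
def q(X): return tuple(int(v) for v in ((proj(p,X)-[290,170]+.5)*k))
for h,r in((0,.028),(.06,.028),(.06,.0235),(.095,.0235)):
    pts=[q([.599+r*np.cos(t),-.248+r*np.sin(t),h]) for t in np.linspace(0,6.28,30)]; cv2.polylines(b,[np.array(pts)],True,(255,0,0),1)
if m is not None:
    c,_=cv2.findContours(cv2.resize(m[170:230,290:350].astype(np.uint8),None,fx=k,fy=k,interpolation=cv2.INTER_NEAREST),0,2); cv2.drawContours(b,c,-1,(0,0,255),1)
cv2.imwrite('pics/c2.png',b)
E
```

```text
clock: 29.32
position: [0.5321, 0.0315, 0.1815]
eef_rot: [2.376, 2.043, 0.014]
ft_force: [-0.1, -0.4, 0.3]
gripper_width: 0.0853
pos [0.5321 0.0315 0.1815] tilt 0.68 jawyaw -0.151 spin -0.03 shift mm [-267.2  109.1   -8.5] w 0.0853 F [-0.1 -0.4  0.3] q [ 0.45  0.28 -0.67  1.91  0.21  1.01 -0.46] t 29.32
0.75 [313.4, 202.6] 354
0.28 [271.2, 242.8] 270
```

View pics/c1.png

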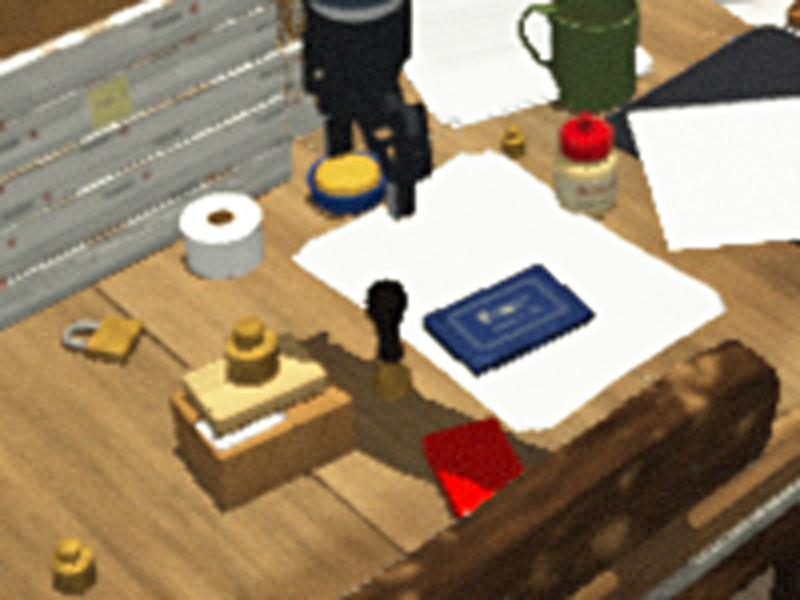

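View pics/c2.png

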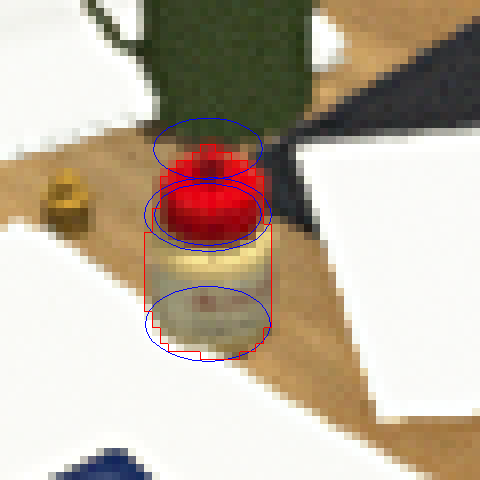

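```bash
python3 -m inch '[{"x":-0.03,"y":0.012,"z":0,"spin":0},{"x":-0.045,"y":0.018,"z":0,"spin":0},{"x":-0.045,"y":0.018,"z":0,"spin":0},{"x":-0.045,"y":0.018,"z":0,"spin":0},{"x":-0.045,"y":0.018,"z":0,"spin":0},{"x":-0.035,"y":0.015,"z":0,"spin":0},{"x":-0.022,"y":0.01,"z":0,"spin":0},{"x":0,"y":0,"z":0.025,"spin":0},{"x":0,"y":0,"z":0.025,"spin":0},{"x":0,"y":0,"z":0,"spin":0},{"x":0,"y":0,"z":0,"spin":0}]';python3 plan.py .5995 -.249 .028 -.15; python3 - <<'E'
from fit import *
p=capture('scene')
a=p['image'][160:310,170:370] ; cv2.imwrite('pics/c3.png',cv2.cvtColor(cv2.resize(a,(800,600),interpolation=cv2.INTER_CUBIC),cv2.COLOR_RGB2BGR))
E
```

```text
clock: 30.85
position: [0.5953, -0.2496, 0.1251]
eef_rot: [-2.381, -2.048, 0.0]
ft_force: [-0.2, 0.7, 0.8]
gripper_width: 0.0856
pos [ 0.5953 -0.2496  0.1251] tilt 0.05 jawyaw -0.15 spin -0.03 shift mm [ 1.2  4.1 97.1] w 0.0856 F [-0.2  0.7  0.8] q [ 0.71  0.53 -0.5   1.67  0.29  1.01 -0.03] t 30.85
```

View pics/c3.png

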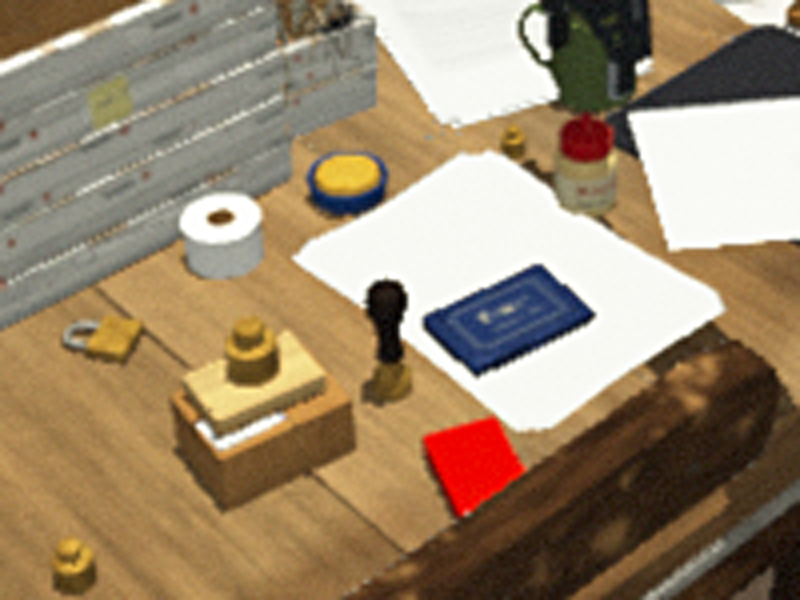

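```bash
python3 -m inch '[{"x":0.001,"y":0.004,"z":0.015,"spin":0},{"x":0,"y":0,"z":0.02,"spin":0},{"x":0,"y":0,"z":0,"spin":0},{"x":0,"y":0,"z":0,"spin":0}]';python3 plan.py .5995 -.249 .028 -.15; python3 - <<'E'
from fit import *
for n in('top','scene'):
  p=capture(n); u,v=[int(t) for t in proj(p,[.6,-.249,.08])]
  a=p['image'][v-37:v+38,u-50:u+50] ; cv2.imwrite('pics/c4%s.png'%n,cv2.cvtColor(cv2.resize(a,(800,600),interpolation=cv2.INTER_CUBIC),cv2.COLOR_RGB2BGR))
E
```

```text
clock: 31.4
position: [0.5992, -0.2494, 0.0898]
eef_rot: [-2.382, -2.047, 0.001]
ft_force: [0.7, -0.1, 0.1]
gripper_width: 0.0851
pos [ 0.5992 -0.2494  0.0898] tilt 0.05 jawyaw -0.151 spin -0.05 shift mm [ 0.4  0.3 61.8] w 0.0851 F [ 0.7 -0.1  0.1] q [ 0.7   0.58 -0.48  1.68  0.32  0.96 -0.05] t 31.4
```

View pics/c4scene.png

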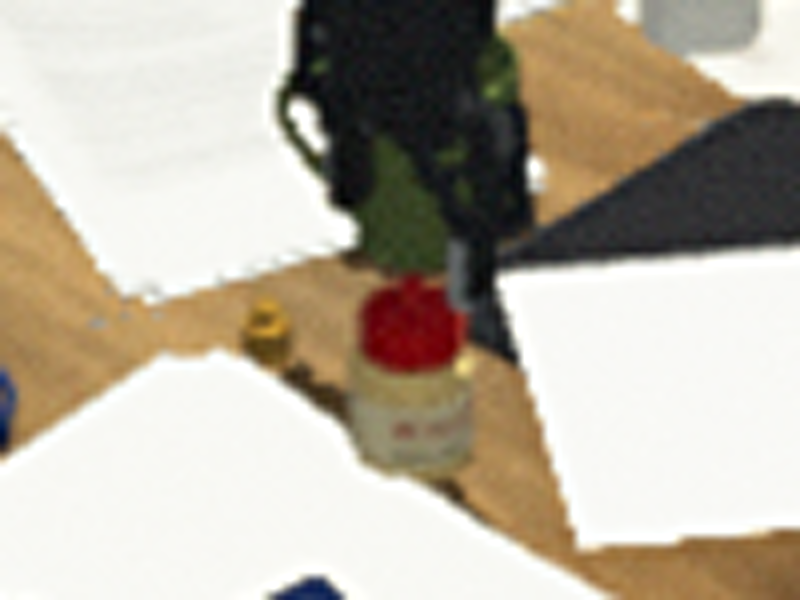

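Jaws straddle the jar (cap at ~(412,325) between the fingers). Descend in two stages, then grip.

```bash
python3 -m inch '[{"x":0,"y":0,"z":0.02,"spin":0},{"x":0,"y":0,"z":0.02,"spin":0},{"x":0,"y":0,"z":0,"spin":0}]'; python3 -m inch '[{"x":0,"y":0,"z":0.015,"spin":0},{"x":0,"y":0,"z":0.005,"spin":0},{"x":0,"y":0,"z":0,"spin":0}]'; python3 plan.py .5995 -.249 .028 -.15; python3 -m inch '[{"x":0,"y":0,"z":0,"spin":0},{"x":0,"y":0,"z":0,"spin":0},{"x":0,"y":0,"z":0,"spin":0},{"x":0,"y":0,"z":0,"spin":0},{"x":0,"y":0,"z":0,"spin":0},{"x":0,"y":0,"z":0,"spin":0}]' 0.5 50;  python3 plan.py .5995 -.249 .028 -.15
```

```text
clock: 31.88
position: [0.5965, -0.2486, 0.0467]
eef_rot: [-2.378, -2.044, 0.005]
ft_force: [-0.0, 0.7, -0.5]
gripper_width: 0.0853
clock: 32.25
position: [0.5991, -0.2493, 0.0297]
eef_rot: [-2.382, -2.047, 0.001]
ft_force: [1.5, 0.7, -0.1]
gripper_width: 0.0852
pos [ 0.5991 -0.2493  0.0297] tilt 0.06 jawyaw -0.151 spin -0.05 shift mm [0.4 0.4 1.7] w 0.0852 F [ 1.5  0.7 -0.1] q [ 0.67  0.66 -0.45  1.7   0.36  0.86 -0.08] t 32.25
clock: 33.0
position: [0.6, -0.2497, 0.0312]
eef_rot: [2.382, 2.047, 0.001]
ft_force: [-1.6, 0.5, 6.4]
gripper_width: 0.0527
pos [ 0.6    -0.2497  0.0312] tilt 0.06 jawyaw -0.151 spin -0.06 shift mm [ 0.6 -0.6  3.2] w 0.0527 F [-1.6  0.5  6.4] q [ 0.68  0.66 -0.45  1.7   0.36  0.86 -0.08] t 33.0
```

```bash
python3 -m inch '[{"x":0,"y":0,"z":-0.02,"spin":0},{"x":0,"y":0,"z":-0.04,"spin":0},{"x":0,"y":0,"z":0,"spin":0},{"x":0,"y":0,"z":0,"spin":0}]'; python3 plan.py .617 -.0966 .09 -.15; python3 - <<'E'
from fit import *
p=capture('top')
a=p['image'][130:265,200:380] ; cv2.imwrite('pics/c5.png',cv2.cvtColor(cv2.resize(a,(800,600),interpolation=cv2.INTER_CUBIC),cv2.COLOR_RGB2BGR))
m=pick(p,'ink_pad_mid',(.515,-.082),.01)
if m is not None: print(m.sum(),np.round(fit('ink_pad_mid',[(p,m)],(.515,-.082),yaw0=-.15),4))
q=capture('scene')
m=pick(q,'ink_pad_mid',(.515,-.082),.01)
if m is not None: print(m.sum(),np.round(fit('ink_pad_mid',[(q,m)],(.515,-.082),yaw0=-.15),4))
# colour-based
for pp in(p,q):
    im=pp['image'].astype(int); mm=((im[...,2]>im[...,0]*1.25+5)&(im[...,2]>im[...,1]*1.1)).astype(np.uint8)
    u,v=[int(t) for t in proj(pp,[.516,-.082,.01])]; w=np.zeros_like(mm); w[v-25:v+26,u-32:u+33]=1; mm*=w
    mm=cv2.morphologyEx(mm,cv2.MORPH_CLOSE,np.ones((5,5),np.uint8))
    n,l,st,_=cv2.connectedComponentsWithStats(mm); i=1+st[1:,4].argmax()
    print('col',st[i,4],np.round(fit('ink_pad_mid',[(pp,l==i)],(.516,-.082),yaw0=-.15),4))
E
```

```text
clock: 33.5
position: [0.599, -0.2495, 0.0901]
eef_rot: [-2.382, -2.047, 0.001]
ft_force: [1.0, 0.1, -3.0]
gripper_width: 0.0527
pos [ 0.599  -0.2495  0.0901] tilt 0.03 jawyaw -0.151 spin -0.05 shift mm [ 1.538e+02 -5.000e+00  1.000e-01] w 0.0527 F [ 1.   0.1 -3. ] q [ 0.7   0.58 -0.48  1.68  0.32  0.96 -0.05] t 33.5
526 [ 0.5161 -0.081  -0.1589  0.12  ]
714 [ 0.52   -0.0813 -0.1413  0.1605]
col 492 [ 0.5137 -0.0788 -0.139   0.197 ]
col 620 [ 0.5244 -0.089  -0.1504  0.3194]
```

View pics/c5.png

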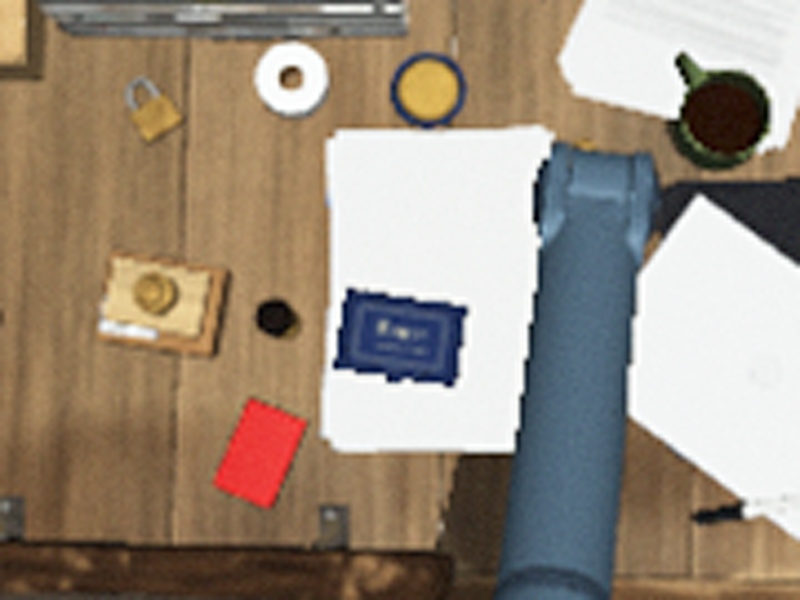

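```bash
python3 -m inch '[{"x":0.025,"y":-0.001,"z":0,"spin":0},{"x":0.04,"y":-0.001,"z":0,"spin":0},{"x":0.04,"y":-0.001,"z":0,"spin":0},{"x":0.03,"y":-0.001,"z":0,"spin":0},{"x":0.019,"y":-0.001,"z":0,"spin":0},{"x":0,"y":0,"z":0.02,"spin":0},{"x":0,"y":0,"z":0.02,"spin":0},{"x":0,"y":0,"z":0,"spin":0},{"x":0,"y":0,"z":0,"spin":0}]'; python3 plan.py .617 -.0966 .032 -.15; python3 - <<'E'
from fit import *
p=capture('scene')
a=p['image'][160:310,170:370] ; cv2.imwrite('pics/c6.png',cv2.cvtColor(cv2.resize(a,(800,600),interpolation=cv2.INTER_CUBIC),cv2.COLOR_RGB2BGR))
E
```

```text
clock: 34.83
position: [0.6173, -0.098, 0.0496]
eef_rot: [-2.384, -2.045, 0.002]
ft_force: [0.7, -0.2, -1.3]
gripper_width: 0.0523
pos [ 0.6173 -0.098   0.0496] tilt 0.06 jawyaw -0.153 spin -0.18 shift mm [ 1.4 -0.5 17.6] w 0.0523 F [ 0.7 -0.2 -1.3] q [ 0.48  0.6  -0.49  1.76  0.36  0.87 -0.33] t 34.83
```

View pics/c6.png

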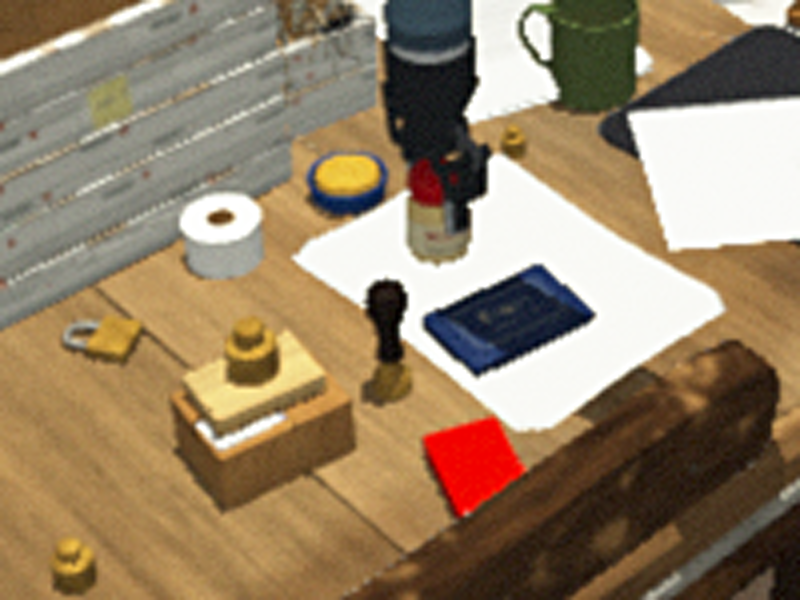

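```bash
python3 -m inch '[{"x":0.001,"y":0,"z":0.01,"spin":0},{"x":0,"y":0,"z":0.005,"spin":0},{"x":0,"y":0,"z":0,"spin":0}]'; python3 -m inch '[{"x":0,"y":0,"z":0.002,"spin":0},{"x":0,"y":0,"z":0,"spin":0}]'; python3 plan.py .617 -.0966 .032 -.15;
```

```text
clock: 35.25
position: [0.6172, -0.0953, 0.0346]
eef_rot: [-2.381, -2.047, 0.001]
ft_force: [-0.3, 0.4, -1.9]
gripper_width: 0.0523
clock: 35.5
position: [0.6179, -0.0955, 0.0333]
eef_rot: [2.382, 2.048, 0.0]
ft_force: [0.1, -0.6, -1.7]
gripper_width: 0.0526
pos [ 0.6179 -0.0955  0.0333] tilt 0.0 jawyaw -0.151 spin -0.05 shift mm [-1.3 -0.7  1.3] w 0.0526 F [ 0.1 -0.6 -1.7] q [ 0.47  0.63 -0.48  1.76  0.37  0.84 -0.34] t 35.5
```

```bash
python3 -m inch '[{"x":-0.001,"y":-0.0005,"z":0.001,"spin":0},{"x":0,"y":0,"z":0,"spin":0}]'; python3 -m inch '[{"x":0,"y":0,"z":0.001,"spin":0},{"x":0,"y":0,"z":0,"spin":0}]';python3 -m inch '[{"x":0,"y":0,"z":0.001,"spin":0},{"x":0,"y":0,"z":0,"spin":0}]'
```

```text
clock: 35.75
position: [0.6171, -0.0966, 0.0323]
eef_rot: [2.383, 2.047, -0.0]
ft_force: [0.7, -0.3, -2.2]
gripper_width: 0.0527
clock: 36.0
position: [0.6173, -0.0964, 0.0313]
eef_rot: [2.382, 2.048, 0.0]
ft_force: [-0.2, -1.1, -1.8]
gripper_width: 0.0523
clock: 36.25
position: [0.6173, -0.0964, 0.0313]
eef_rot: [2.382, 2.047, -0.001]
ft_force: [-3.3, -0.8, 5.0]
gripper_width: 0.0524
```

Contact; release, rise and withdraw to the right so both cameras see everything.

```bash
python3 -m inch '[{"x":0,"y":0,"z":0,"spin":0},{"x":0,"y":0,"z":0,"spin":0},{"x":0,"y":0,"z":0,"spin":0},{"x":0,"y":0,"z":0,"spin":0},{"x":0,"y":0,"z":-0.02,"spin":0},{"x":0,"y":0,"z":-0.04,"spin":0},{"x":0,"y":0,"z":-0.05,"spin":0},{"x":0,"y":0,"z":-0.05,"spin":0},{"x":0,"y":0,"z":0,"spin":0}]' 0.9; python3 -m inch '[{"x":-0.03,"y":0,"z":0,"spin":0},{"x":-0.045,"y":-0.01,"z":0,"spin":0},{"x":-0.045,"y":-0.01,"z":0,"spin":0},{"x":-0.045,"y":-0.01,"z":0,"spin":0},{"x":-0.045,"y":-0.01,"z":0,"spin":0},{"x":-0.045,"y":-0.01,"z":0,"spin":0},{"x":-0.045,"y":-0.01,"z":0,"spin":0},{"x":-0.03,"y":0,"z":0,"spin":0},{"x":0,"y":0,"z":0,"spin":0},{"x":0,"y":0,"z":0,"spin":0}]'; python3 - <<'E'
from fit import *
T=dict(parcel_mid=(.54,.143,0),ink_pad_mid=(.517,-.081,0),board_mid=(.543,.143,.055),weight_large_mid=(.543,.143,.075),round_stamp_mid=(.5285,.031,0),glue_jar_mid=(.617,-.0966,0),weight_middle_mid=(.52,.318,0),weight_small_mid=(.695,-.25,0))
for n in('top','scene'):
  p=capture(n)
  a=p['image'][140:290,160:360] if n=='top' else p['image'][160:310,170:370]
  cv2.imwrite('pics/d1%s.png'%n,cv2.cvtColor(cv2.resize(a,(800,600),interpolation=cv2.INTER_CUBIC),cv2.COLOR_RGB2BGR))
  M={}
  for k,t in T.items():
    m=pick(p,k,t[:2],t[2]+Z[k],.05); M[k]=m
    if m is not None: print(n,k,m.sum(),np.round(fit(k,[(p,m)],t[:2],z0=t[2],yaw0=-.15 if len(S[k][0])==8 else 0),4))
E
```

```text
clock: 37.38
position: [0.6218, -0.0961, 0.198]
eef_rot: [2.374, 2.041, 0.014]
ft_force: [0.4, -0.4, -0.4]
gripper_width: 0.0772
clock: 38.62
position: [0.5086, -0.4119, 0.1901]
eef_rot: [-2.38, -2.048, -0.002]
ft_force: [0.6, 0.6, -0.6]
gripper_width: 0.0771
top parcel_mid 227 [ 0.5396  0.1423 -0.1291  1.6305]
top ink_pad_mid 568 [ 0.5137 -0.0797 -0.1346  0.0765]
top board_mid 239 [ 0.5453  0.1437 -0.1504  0.4159]
top round_stamp_mid 68 [0.5269 0.0297 0.     0.0952]
top glue_jar_mid 138 [ 0.6205 -0.097   0.      0.1711]
scene parcel_mid 805 [ 0.5386  0.1448 -0.1556  0.6572]
scene ink_pad_mid 713 [ 0.5201 -0.0837 -0.1673  0.1609]
scene board_mid 405 [ 0.5412  0.1439 -0.2972  0.476 ]
scene weight_large_mid 187 [0.5461 0.1417 0.     0.0717]
scene round_stamp_mid 238 [0.5249 0.0326 0.     0.2667]
scene glue_jar_mid 370 [ 0.6244 -0.0961  0.      0.2763]
scene weight_middle_mid 104 [0.5258 0.318  0.     0.2897]
```

View pics/d1scene.png

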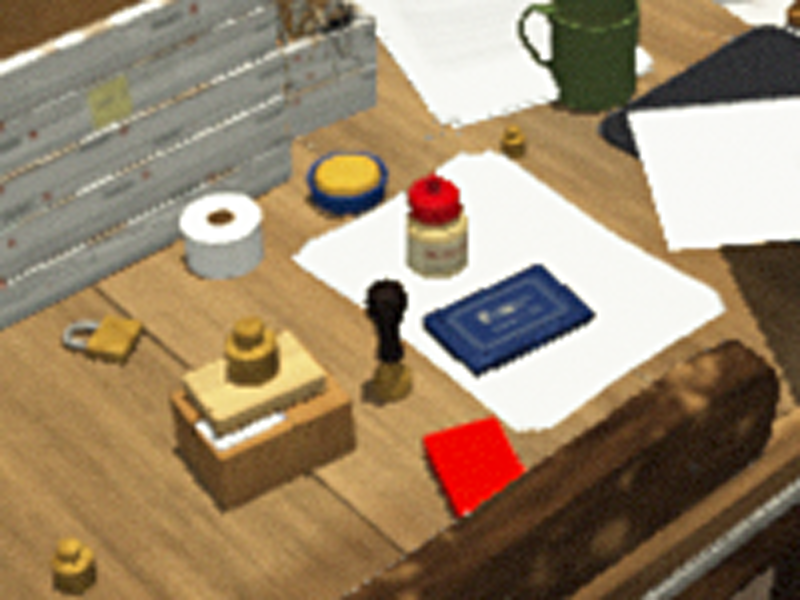

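View pics/d1top.png

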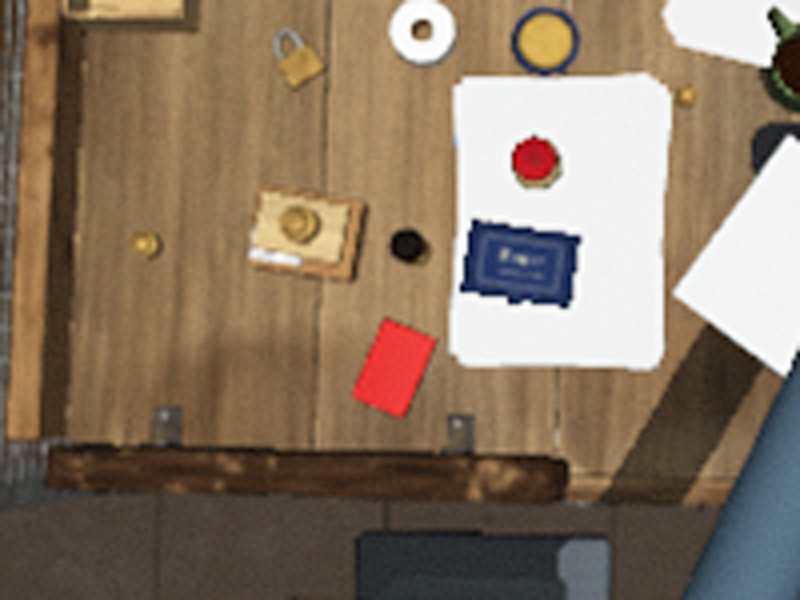

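```bash
python3 - <<'E'
from h import *
print(env.sign_off())
E
```

```text
the job is handed in; nothing more can be done
None
```

The job is done and handed in at about 39 s. I set things down in the order asked: board on the parcel, largest weight on the board, round stamp between parcel and ink pad, glue jar behind the pad.

What the last pictures and fits from both cameras showed:
- **Upright and clear:** all four pieces stand upright, and the gripper was well clear of everything.
- **Left in place:** the parcel and ink pad kept their original picture positions within measurement error. The two smaller weights look untouched; I judged those two by eye.
- **Board:** it lies lengthwise along the parcel but about 4 mm farther from the robot than the parcel's middle. I noticed this before setting the weight down and chose not to correct it.
- **Weight:** it stands on the board's middle, about 3 mm off by the camera fits.
- **Stamp:** it stands within about 4 mm of the midpoint between parcel and pad.
- **Jar:** it stands in line with the pad's middle, about 3 cm clear, with the fits giving roughly 3.0–3.5 cm.

Some final checks were weak. The network missed the large weight in the top view and the smallest weight in both. With the weight standing on them, the final board and parcel fits were poor, so I relied on the earlier, clearer fits and on the pictures. The two cameras also disagree by up to about 6 mm on the ink pad's position.

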